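# Load the target carrier through the enclosure's spring flap

### The job

Lay the dot-grid calibration target flat in the pocket of the handled carrier. Then take the carrier by its handle block and, keeping it level, push it nose first through the spring flap of the grey inspection enclosure and set it fully down in the seat behind the sill; let go, so that the handle stays outside and the flap swings shut over the stem. Leave the lens cap and the tape roll where they are.

Things in the scene. Friction and masses are not known exactly. Their poses are not given: they have to be found in the camera images.
- target_center (a point): Calibration target: flat black plate with a white dot grid, 45 (its x) x 60 (its y) x 9 mm (z), 30 g, lying face up on the table. The point is its centre, 4.5 mm above its underside. Either way round is the same.
- carrier_pan (a point): Centre of the carrier's pocket floor, 5 mm over its underside; x to the nose, z up. Pan 72 (x) x 64 x 17 mm high. Pocket 66 (x) x 51 mm, 12 mm deep, between end walls and four corner lips; the target's long side goes along x. Over the middle 40 mm of x the sides are open and the floor only 40 mm wide: fingers holding the target across its 45 mm can go down there.
- carrier_grip (a point): Grasp point in the black handle block of the carrier (loose, 194 mm long, 100 to 160 g, lies flat), 140 mm behind the pan's centre, 28 mm over the underside; same axes as carrier_pan. Block 36 (x) x 18 (y) x 42 mm (z), from the underside up; close along y. A stem 10 mm wide, 6.3 to 16.3 mm over the underside, joins it (x -122 mm) to the pan (x -36 mm).
- seat (a point): Centre of the seat floor inside the fixed enclosure (grey box, clear roof), 25 mm above the table; x points inward, z up. Side walls at y = +-37 mm, rear stop at x = +41 mm, sill's inner edge at x = -41 mm: 5 mm of play round the pan. Seated: pan centre over this point, x axes parallel, underside on the seat floor, stem on the sill. Roof top 64 mm above this point; outside 82 mm wide.
- mouth (a point): Middle of the mouth's lower edge, on the sill's top at its outer end: 72 mm before the seat (x) and 6 mm above its floor; same axes as seat. The mouth is 74 mm wide (y) and 40 mm high up to the flap's hinge. The sill runs 31 mm inward from here, then steps down 6 mm to the seat floor. The foot flange (118 mm wide, 6 mm high) does not stick out before the mouth.
- flap (a joint): Spring flap in the mouth. Hinge level along the seat's y, 68 mm before the seat's centre, 46 mm above its floor. 0 = shut, hanging to 2 mm above the sill; the carrier's nose pushes it inward and up (1 to 3 N, at most 1.45 rad); it springs shut when nothing is in its way. A notch in its lower edge, 30 mm wide, up to 16 mm above the sill, clears the stem of a seated carrier.
- lens_cap: Black round lens cap, 62 mm across, 12 mm high, loose bystander; origin at the centre of its underside.
- tape_roll: Black tape roll lying flat, 55 mm across, 19 mm high, loose bystander; origin at the centre of its underside.
Mind the look-alikes: they are no part of the job. Of the things that look like the part that bears target_center, the larger one is meant.

How it is judged:
On the way, in this order (a step that is already met when the one before it is completed fails the run):
1. the target lies flat in the carrier's pocket (x of target_center in the frame of carrier_pan between -0.007 and 0.007 m and y of target_center in the frame of carrier_pan between -0.007 and 0.007 m and z of target_center in the frame of carrier_pan between 0.002 and 0.0075 m and angle between the y axis of target_center and the x axis of carrier_pan, either way round below 0.2 rad), for 0.2 s.
2. the carrier's nose, with the target in the pocket, holds the flap open and the pan is in the mouth (all of step 1 and value of joint flap above 0.5 rad and x of carrier_pan in the frame of seat between -0.07 and -0.01 m and y of carrier_pan in the frame of seat between -0.02 and 0.02 m), for 0.1 s.
At the end, for the whole second after the job is handed in: The carrier rests level in the seat: pan centre within 10 mm of the seat's centre along x and y, within 3.5 mm of fully down, within 0.2 rad of straight; the target lies in the pocket (within 7 mm of its centre along x and y, flat on its floor within 3 mm); the flap is shut (under 0.1 rad) (all of step 1 and x of carrier_pan in the frame of seat between -0.01 and 0.01 m and y of carrier_pan in the frame of seat between -0.01 and 0.01 m and z of carrier_pan in the frame of seat between 0.002 and 0.0085 m and angle between the x axis of carrier_pan and the x axis of seat, either way round below 0.2 rad and angle between the z axis of carrier_pan and the z axis of seat, either way round below 0.08 rad and value of joint flap below 0.1 rad); the robot touches nothing.
It fails at once if the carrier is tipped by more than 0.45 rad (angle between carrier_pan's own z axis and vertical above 0.45 rad).
It fails at once if the lens cap is moved by more than 30 mm (distance of lens_cap from where it was at the start of the episode above 0.03 m).
It fails at once if the tape roll is moved by more than 30 mm (distance of tape_roll from where it was at the start of the episode above 0.03 m).
It also fails if it takes over 67 s, if anything falls off the work surface, if the arm or the gripper's body presses on something with over 40 N, if the wrist force passes 120 N, or if a joint passes its speed limit or range.

### The arm

A 7-joint arm with a two-finger parallel gripper is mounted at the origin on a cart in front of the work surface, level with it; the furniture and walls round the work are solid. World frame = base frame: x ahead of the robot, y to its left, z up, the work surface at z = 0. Lengths are in m, angles in rad, forces in N, time in s.
With the tool pointing down it reaches from about 0.425 to 0.875 m from the base axis. Payload 4.7 kg.
Tool frame: the origin (TCP) lies on the centre line of the jaws, within the pads' length; the fingertips stand 8 mm ahead of it and the grasp point (between the pads) lies 11 mm behind it; z points along the fingers, y is the direction in which the jaws open and shut (so a half turn about z gives the same grasp; the last joint's range is limited). The gripper opens to 87 mm and grips with 3 to 60 N. Pads are 19 mm wide; open, the fingers measure 117 mm over their backs; the gripper's body (75 mm by 190 mm) begins 51 mm behind the grasp point.
Start: joints at [-1.255, 0.321, -0.07, 1.45, 0.023, 1.371, -0.057], TCP at [0.193, 0.621, 0.205] pointing down, gripper open.
Joint ranges: [-2.86, 2.86], [-0.3, 2.09], [-1.38, 1.24], [0.06, 2.45], [-1.56, 4.7], [0.09, 2.05], [-2.69, 2.69]. Speed limits (rad/s): [2.57, 2.57, 3.14, 3.14, 3.14, 3.14, 3.14].

### API

Orientations are given as a rotation vector (axis times angle).
In Python, from bench import ctrl, cams, workorder gives the robot as it stands. The module is installed in compiled form; this text tells all that it offers.
- The arm moves only by the tool carry_out, never from a script. Its argument "rows" is a list of rows, each an object with "offset": the shift along the tool's x, y, z in m, a list of three; "rot": the turn, a rotation vector about the tool's x, y, z in degrees, a list of three; "gripper": the opening, from 0 (shut) to 1 (fully open). In form: [{"offset": [dx, dy, dz], "rot": [rx, ry, rz], "gripper": gripper}, ...]. A call has 1 to 10 rows; each row shifts and turns the commanded pose from where the row before left it, along the tool's axes as they then stand; what a row does not reach is not made up. A row lasts 1/8 s, in which the tool goes at most 62.5 mm and 10.7 degrees, less where a joint would pass 70% of its speed; a pose out of reach is approached as far as the arm can. A call is refused whole if a number of a shift passes 0.0625 or a number of a turn 10.7, either way. A call with a gripper value outside its range is refused whole. The fingers move at their own pace and stop on an object; "grip_force" is the grip in N (left out, the last holds). Time passes only in rows, so rows that do not move let the fingers close. It gives the time, the measured TCP pose, the force and the opening at its end, in the units of the state.
- ctrl.get_state(): the state, without advancing time (a new reading comes with each control period).
- cams.get_image(name): name is "scene" or "top" or "wrist"; returns a dict with "img" (384x512x3 uint8, red, green, blue), "vfov" (degrees; the focal length in pixels is half the picture's height over the tangent of half this angle, whatever the lens; pixels are square), "cx", "cy" (the principal point, pixels), "R" (3x3) and "t" (3): a world point X has camera coordinates R X + t. Camera axes: x right, y down, z forward; pixel columns grow to the right and rows downward; lengths in m; the calibration is good to about 2 mm. A picture is of the moment at which its call begins. There is no depth.
- workorder.close_job(): hands the job in, once; it reports no verdict.
The state is a dict: "time": time; "joint_positions": joint angles; "qd": joint speeds; "joint_torque": joint torques, N m; "position": TCP position; "tool_rot": TCP orientation; "ft_force": force on the tool from outside, world axes, zero at the start; "torque": the same for the moment, N m; "grip_width": opening from 0.0 (shut) to 1.0 (fully open).
Only numpy, scipy, OpenCV 4.12 (cv2) and the standard library are available. Lean on these libraries where they do the work, as an engineer would, in place of code of your own. Each camera call takes 0.05 s, during which the arm holds its last target.

## Working session

There is one attempt and no reset: what is moved stays moved. The work goes in short steps, Python scripts to look and compute and a tool call to move; the robot and the scene stay as the last step left them, time stands still between calls to the robot, and variables do not carry over. Pictures are saved under pics/ and viewed, and the job is handed in when it is done.

Besides the shell and the picture viewer there is one more tool, called after "Emit:" as name(argument=value, ...), one argument or row to a line, values as JSON. carry_out: Moves the arm, as the interface text tells. Its arguments: {"type":"object","properties":{"rows":{"type":"array"},"grip_force":{"type":"number"}},"required":["rows"]}

```bash
mkdir -p pics; ls
python3 - <<'E'
from bench import ctrl,cams
import cv2,numpy as np
s=ctrl.get_state()
for k in s: print(k,np.round(s[k],4))
for n in ["scene","top","wrist"]:
    d=cams.get_image(n); cv2.imwrite(f"pics/{n}0.png",cv2.cvtColor(d["img"],cv2.COLOR_RGB2BGR))
    print(n,d["vfov"],d["cx"],d["cy"],np.round(d["R"],3).tolist(),np.round(d["t"],3), np.round(-np.array(d["R"]).T@d["t"],3))
E
```

```text
pics
time 0.0
joint_positions [-1.2549  0.3218 -0.0701  1.4517  0.0226  1.3708 -0.0569]
qd [-0.001   0.0003  0.0001 -0.0005  0.0029  0.0012  0.001 ]
joint_torque [-3.00000e-04 -4.91299e+01 -4.03900e-01 -3.12526e+01 -6.38000e-02
  4.38000e-02  2.00000e-04]
position [0.1931 0.62   0.2039]
tool_rot [-4.7210e-01 -3.1057e+00  3.0000e-03]
ft_force [-0.1033 -0.107  -0.3013]
torque [-0.0296 -0.0248 -0.0349]
grip_width 0.9961
scene 42.96107311150827 262.5255147465561 198.8664741371838 [[0.865, -0.501, -0.017], [-0.287, -0.467, -0.836], [0.411, 0.729, -0.548]] [-0.33   0.327  0.686] [ 0.098 -0.513  0.643]
top 56.21352585946755 256.7898166014993 190.57132444479188 [[0.013, -1.0, -0.001], [-0.992, -0.013, -0.126], [0.126, 0.003, -0.992]] [0.212 0.536 0.892] [0.416 0.216 0.953]
wrist 63.89722815286446 256.2134015566385 190.86603386713412 [[0.296, 0.955, -0.003], [0.923, -0.286, 0.258], [0.246, -0.079, -0.966]] [-0.648 -0.033  0.389] [0.127 0.64  0.383]
```

View pics/scene0.png

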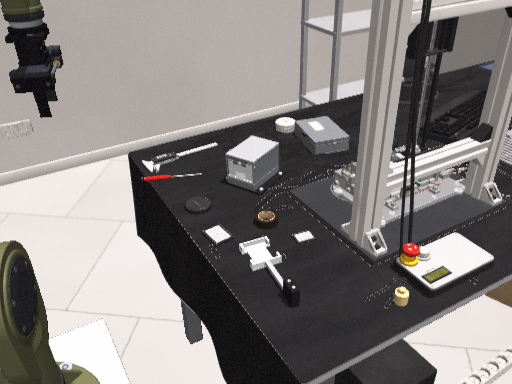

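View pics/top0.png

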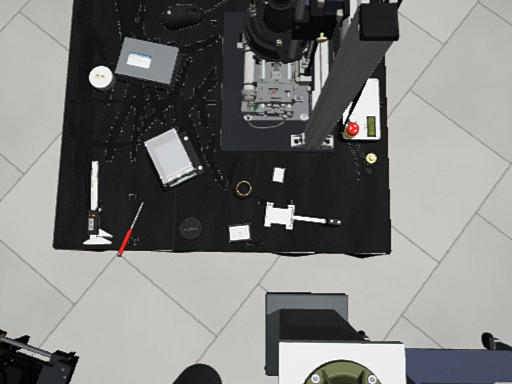

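View pics/wrist0.png

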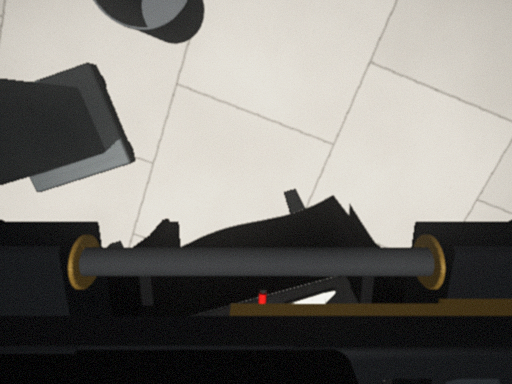

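Run:
```python
import cv2
a=cv2.imread("pics/top0.png")
cv2.imwrite("pics/topc.png",cv2.resize(a[110:260,120:350],None,fx=3.4,fy=3.4,interpolation=cv2.INTER_CUBIC))
a=cv2.imread("pics/scene0.png")
cv2.imwrite("pics/scenec.png",cv2.resize(a[125:310,135:335],None,fx=3.2,fy=3.2,interpolation=cv2.INTER_CUBIC))
```

```text
(no output)
```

View pics/topc.png

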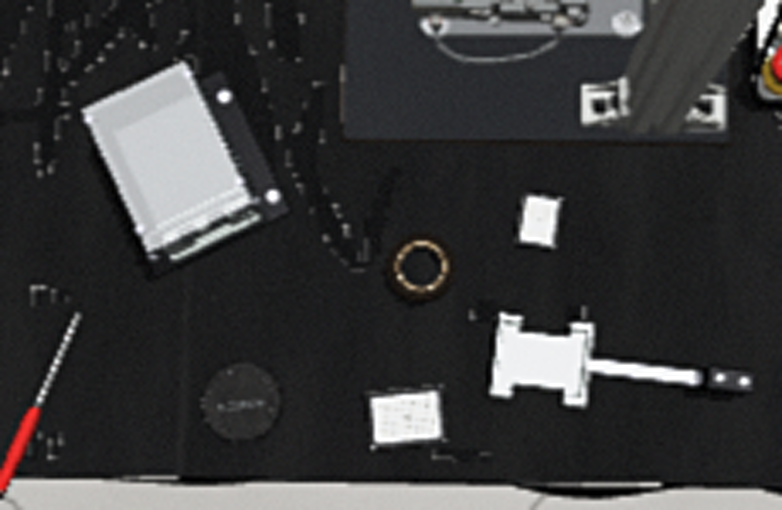

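View pics/scenec.png

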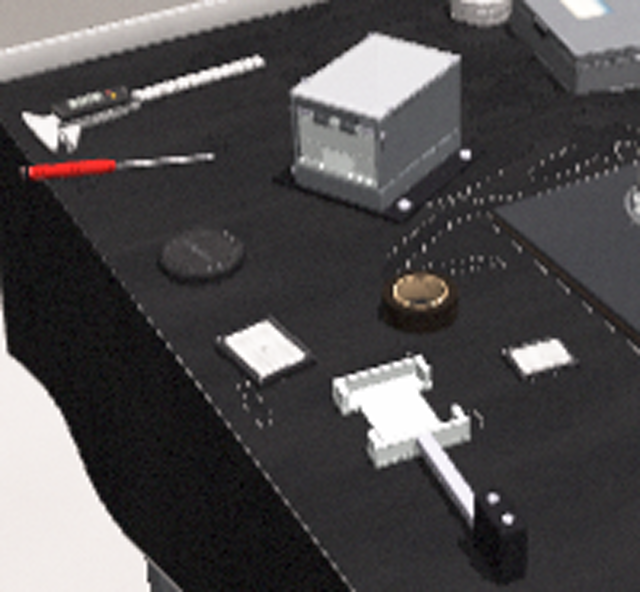

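```bash
cat > h.py <<'E'
import cv2,numpy as np
from bench import ctrl,cams
def get(n,save=None):
    d=cams.get_image(n)
    d["f"]=d["img"].shape[0]/2/np.tan(np.radians(d["vfov"]/2)); d["R"]=np.array(d["R"]);d["t"]=np.array(d["t"])
    if save: cv2.imwrite("pics/"+save,cv2.cvtColor(d["img"],cv2.COLOR_RGB2BGR))
    return d
def cast(d,px,z):
    px=np.atleast_2d(np.array(px,float)); c=-d["R"].T@d["t"]
    r=np.c_[(px[:,0]-d["cx"])/d["f"],(px[:,1]-d["cy"])/d["f"],np.ones(len(px))]@d["R"]
    return c+r*((z-c[2])/r[:,2])[:,None]
def proj(d,X):
    p=np.atleast_2d(X)@d["R"].T+d["t"]; return np.c_[d["cx"]+d["f"]*p[:,0]/p[:,2],d["cy"]+d["f"]*p[:,1]/p[:,2]]
E
python3 - <<'E'
from h import *
d=get("top"); g=cv2.cvtColor(d["img"],cv2.COLOR_RGB2GRAY)
for name,(x0,y0,x1,y1),z,th in [("target",(222,220,260,248),.009,110),("small",(268,165,292,190),.009,110),("carrier",(258,198,330,234),.012,110),("encl",(140,122,208,192),.089,110)]:
    m=((g>th)*255).astype(np.uint8); mm=np.zeros_like(m); mm[y0:y1,x0:x1]=m[y0:y1,x0:x1]
    cs,_=cv2.findContours(mm,cv2.RETR_EXTERNAL,cv2.CHAIN_APPROX_NONE); c=max(cs,key=cv2.contourArea)
    r=cv2.minAreaRect(c); b=cv2.boxPoints(r); W=cast(d,b,z)
    print(name,r,cv2.contourArea(c)); print(np.round(W,4).tolist(),"cen",np.round(W.mean(0),4),np.linalg.norm(W[1]-W[0]),np.linalg.norm(W[2]-W[1]))
cv2.imwrite("pics/cc.png",cv2.resize(cv2.cvtColor(d["img"],cv2.COLOR_RGB2BGR)[195:240,255:350],None,fx=8,fy=8,interpolation=cv2.INTER_NEAREST))
cv2.imwrite("pics/ce.png",cv2.resize(cv2.cvtColor(d["img"],cv2.COLOR_RGB2BGR)[120:200,135:215],None,fx=7,fy=7,interpolation=cv2.INTER_NEAREST))
E
```

```text
target ((239.08909606933594, 232.39109802246094), (13.930521011352539, 20.000247955322266), 84.2894058227539) 248.5
[[0.4405, 0.2919, 0.009], [0.4463, 0.2399, 0.009], [0.4104, 0.2358, 0.009], [0.4046, 0.2874, 0.009]] cen [0.4255 0.2638 0.009 ] 0.05225774360947751 0.03612734982666719
small ((278.2300109863281, 174.38999938964844), (10.18233871459961, 14.283556938171387), 8.130102157592773) 120.0
[[0.5628, 0.1785, 0.009], [0.601, 0.1734, 0.009], [0.5974, 0.1465, 0.009], [0.5592, 0.1517, 0.009]] cen [0.5801 0.1625 0.009 ] 0.03858048231366948 0.02714536120853303
carrier ((295.0954284667969, 217.3714599609375), (60.486053466796875, 24.305625915527344), 6.842772960662842) 593.5
[[0.4432, 0.2, 0.012], [0.5064, 0.1931, 0.012], [0.4894, 0.0355, 0.012], [0.4265, 0.0438, 0.012]] cen [0.4664 0.1181 0.012 ] 0.06360896950202256 0.15843787016250727
encl ((168.90000915527344, 155.80001831054688), (46.957427978515625, 35.7770881652832), 63.43495178222656) 1518.5
[[0.6409, 0.5022, 0.089], [0.6825, 0.425, 0.089], [0.5775, 0.3693, 0.089], [0.537, 0.4457, 0.089]] cen [0.6095 0.4356 0.089 ] 0.08770823949269674 0.11891531124535555
```

View pics/cc.png

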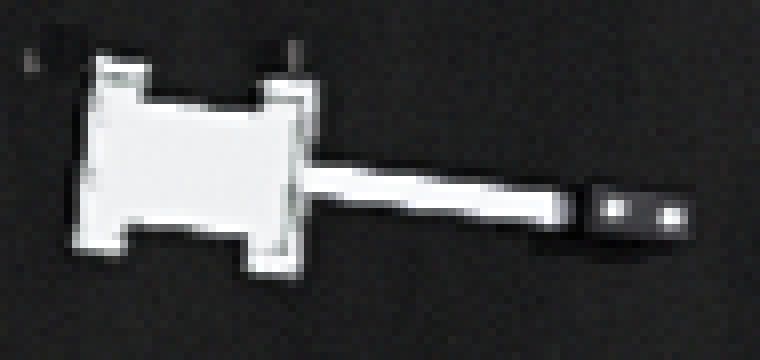

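View pics/ce.png

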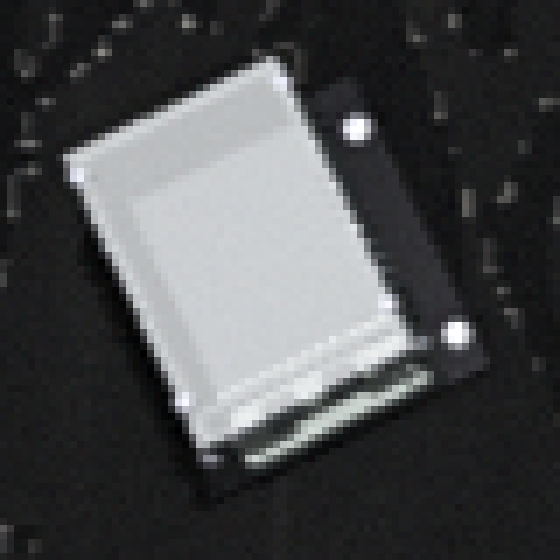

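Look-alikes for the target in the top view: the large dotted plate at (239,232) and the small plate at (278,174). The large one (about 52x36 mm of white inside its black rim) is the one meant. The carrier pan is at (280,215) with its handle at (334,221). The lens cap is at (191,228), the tape roll at (244,188) and the enclosure at (169,156).

Next I turn the tool, then move over the target.

Emit:
carry_out(
  rows=[
    {"offset": [0, 0, 0], "rot": [0, 0, 9.5], "gripper": 1},
    {"offset": [0, 0, 0], "rot": [0, 0, 9.5], "gripper": 1},
    {"offset": [0, 0, 0], "rot": [0, 0, 9.5], "gripper": 1},
    {"offset": [0, 0, 0], "rot": [0, 0, 9.5], "gripper": 1},
    {"offset": [0, 0, 0], "rot": [0, 0, 9.5], "gripper": 1},
    {"offset": [0, 0, 0], "rot": [0, 0, 9.5], "gripper": 1},
    {"offset": [0, 0, 0], "rot": [0, 0, 9.3], "gripper": 1},
    {"offset": [-0.0475, 0.024, 0], "rot": [0, 0, 0], "gripper": 1},
    {"offset": [-0.0475, 0.024, 0], "rot": [0, 0, 0], "gripper": 1},
  ],
)

```text
time: 1.32
position: [0.2518, 0.5306, 0.2045]
tool_rot: [2.092, 2.343, -0.001]
ft_force: [1.4, 0.2, 0.4]
grip_width: 1.001
```

Emit:
carry_out(
  rows=[
    {"offset": [-0.0475, 0.024, 0], "rot": [0, 0, 0], "gripper": 1},
    {"offset": [-0.0475, 0.024, 0], "rot": [0, 0, 0], "gripper": 1},
    {"offset": [-0.0475, 0.024, 0], "rot": [0, 0, 0], "gripper": 1},
    {"offset": [-0.0475, 0.024, 0], "rot": [0, 0, 0], "gripper": 1},
    {"offset": [-0.0475, 0.024, 0], "rot": [0, 0, 0], "gripper": 1},
    {"offset": [-0.0475, 0.024, 0], "rot": [0, 0, 0], "gripper": 1},
    {"offset": [0, 0, 0], "rot": [0, 0, 0], "gripper": 1},
  ],
)

```text
time: 2.2
position: [0.4292, 0.2598, 0.2053]
tool_rot: [2.103, 2.332, 0.0]
ft_force: [-0.2, 0.3, 0.4]
grip_width: 1.001
```

Run:
```python
from h import *
d=get("wrist","w1.png"); s=ctrl.get_state(); print(np.round(s["position"],4),np.round(s["tool_rot"],4),s["time"])
np.save("w1.npy",d,allow_pickle=True)
```

```text
[0.4274 0.2626 0.2052] [-2.0991e+00 -2.3371e+00 -7.0000e-04] 2.25
```

View pics/w1.png

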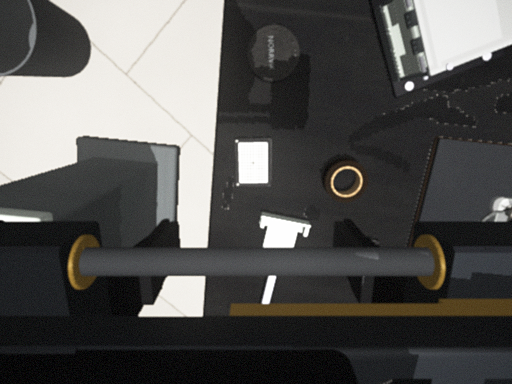

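Wrist view: target (white dot sheet) at (253,163) and pan end at (285,225). The lens cap is at (274,53), the tape at (345,180), and the enclosure mouth is at upper right.

Run:
```python
from h import *
from scipy.spatial.transform import Rotation as Ro
d=np.load("w1.npy",allow_pickle=True).item(); g=cv2.cvtColor(d["img"],cv2.COLOR_RGB2GRAY)
m=np.zeros_like(g); m[130:195,228:280]=(g[130:195,228:280]>110)*255
m=cv2.morphologyEx(m,cv2.MORPH_CLOSE,np.ones((3,3)))
cs,_=cv2.findContours(m,cv2.RETR_EXTERNAL,cv2.CHAIN_APPROX_NONE); c=max(cs,key=cv2.contourArea)
b=cv2.boxPoints(cv2.minAreaRect(c)); W=cast(d,b,.009)
print(b.tolist()); print(np.round(W,4).tolist(),W.mean(0)); e=W[1]-W[0]; f=W[2]-W[1]
for v in(e,f): print(np.linalg.norm(v),np.degrees(np.arctan2(v[1],v[0])))
R=Ro.from_rotvec(ctrl.get_state()["tool_rot"]).as_matrix(); print(R.round(4)); p=np.array(ctrl.get_state()["position"])
print("off tool",R.T@(W.mean(0)-p))
cv2.imwrite("pics/w1c.png",cv2.resize(cv2.cvtColor(d["img"],cv2.COLOR_RGB2BGR)[120:320,215:375],None,fx=3.5,fy=3,interpolation=cv2.INTER_CUBIC))
# lens cap, tape from top for reference
```

```text
[[235.0, 139.0], [268.0, 139.0], [268.0, 185.0], [235.0, 185.0]]
[[0.4012, 0.2906, 0.009], [0.4408, 0.2947, 0.009], [0.4473, 0.2379, 0.009], [0.4061, 0.2336, 0.009]] [0.42384862 0.26419811 0.009     ]
0.03982334229556317 5.944226786079508
0.05719559378929517 -83.4803053246038
[[-1.070e-01  9.943e-01  1.000e-04]
 [ 9.943e-01  1.070e-01  5.000e-04]
 [ 5.000e-04  2.000e-04 -1.000e+00]]
off tool [ 0.00185981 -0.00343458  0.19619078]
```

View pics/w1c.png

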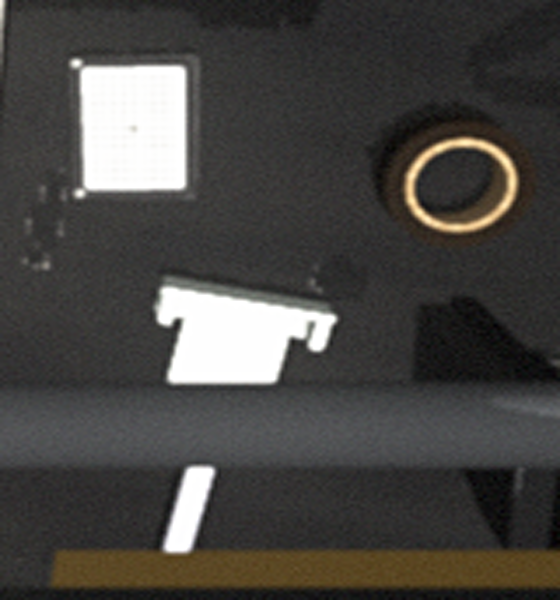

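Emit:
carry_out(
  rows=[
    {"offset": [0.0016, -0.0017, 0.045], "rot": [0, 0, 0], "gripper": 0.75},
    {"offset": [0, 0, 0.045], "rot": [0, 0, 0], "gripper": 0.75},
    {"offset": [0, 0, 0.045], "rot": [0, 0, 0], "gripper": 0.75},
    {"offset": [0, 0, 0.03], "rot": [0, 0, 0], "gripper": 0.75},
    {"offset": [0, 0, 0], "rot": [0, 0, 0], "gripper": 0.75},
    {"offset": [0, 0, 0], "rot": [0, 0, 0], "gripper": 0.75},
  ],
)

```text
time: 3.0
position: [0.4249, 0.2672, 0.0412]
tool_rot: [2.092, 2.344, 0.003]
ft_force: [0.1, -0.0, 0.6]
grip_width: 0.75
```

Run:
```python
from h import *
d=get("wrist","w2.png"); s=ctrl.get_state(); print(np.round(s["position"],4),np.round(s["tool_rot"],4),s["time"])
get("scene","s2.png")
```

```text
[0.4254 0.2673 0.0416] [2.0925 2.343  0.0045] 3.05
```

View pics/w2.png

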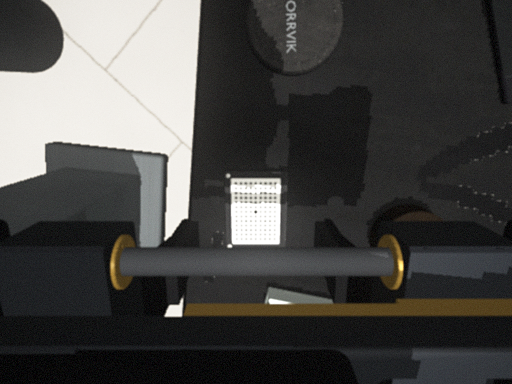

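Run:
```python
from h import *
from scipy.spatial.transform import Rotation as Ro
P=[]
for i in range(4):
    d=get("wrist"); s=ctrl.get_state(); P.append(s["position"]); print(np.round(s["position"],4))
g=cv2.cvtColor(d["img"],cv2.COLOR_RGB2GRAY)
print(g[205:220,246:268]) if 0 else None
cv2.imwrite("pics/w2c.png",cv2.resize(cv2.cvtColor(d["img"],cv2.COLOR_RGB2BGR)[165:255,205:305],None,fx=6,fy=6,interpolation=cv2.INTER_CUBIC))
W=cast(d,[[256,211.5],[230.5,178],[280.5,178],[281,245],[231.5,245]],.009); print(W.round(4))
R=Ro.from_rotvec(s["tool_rot"]).as_matrix(); print(((W-np.mean(P,0))@R).round(4))
```

```text
[0.4255 0.267  0.0417]
[0.4254 0.2668 0.0415]
[0.4253 0.2665 0.0413]
[0.4251 0.2664 0.041 ]
[[0.4262 0.2641 0.009 ]
 [0.4056 0.2867 0.009 ]
 [0.4405 0.2907 0.009 ]
 [0.4477 0.2401 0.009 ]
 [0.411  0.236  0.009 ]]
[[-0.0027  0.0005  0.0324]
 [ 0.0221 -0.0174  0.0324]
 [ 0.0221  0.0177  0.0324]
 [-0.0289  0.0192  0.0324]
 [-0.029  -0.0177  0.0323]]
```

View pics/w2c.png

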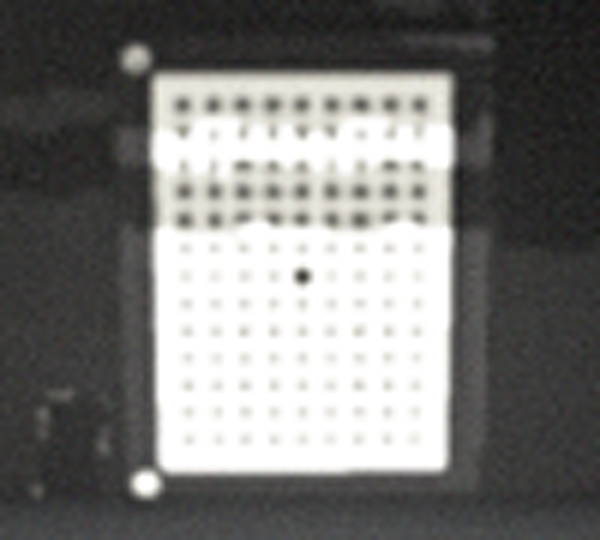

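Emit:
carry_out(
  rows=[
    {"offset": [-0.003, 0.0005, 0.02], "rot": [0, 0, 0], "gripper": 0.75},
    {"offset": [0, 0, 0.0115], "rot": [0, 0, 0], "gripper": 0.75},
    {"offset": [0, 0, 0], "rot": [0, 0, 0], "gripper": 0.75},
    {"offset": [0, 0, 0], "rot": [0, 0, 0], "gripper": 0.75},
  ],
  grip_force=12,
)

```text
time: 3.8
position: [0.4258, 0.2633, 0.009]
tool_rot: [2.094, 2.342, 0.001]
ft_force: [0.3, -0.0, -0.5]
grip_width: 0.752
```

Emit:
carry_out(
  rows=[
    {"offset": [0, 0, 0], "rot": [0, 0, 0], "gripper": 0.3},
    {"offset": [0, 0, 0], "rot": [0, 0, 0], "gripper": 0.3},
    {"offset": [0, 0, 0], "rot": [0, 0, 0], "gripper": 0.3},
    {"offset": [0, 0, 0], "rot": [0, 0, 0], "gripper": 0.3},
  ],
  grip_force=12,
)

```text
time: 4.3
position: [0.4255, 0.263, 0.0086]
tool_rot: [2.094, 2.342, 0.0]
ft_force: [-0.3, 0.1, -0.7]
grip_width: 0.383
```

Run:
```python
from h import *
d=get("wrist","w3.png"); s=ctrl.get_state(); print(s["grip_width"],s["ft_force"])
a=get("scene")["img"]; b=get("top")["img"]
A=cv2.resize(a[180:280,180:320],(560,400),interpolation=cv2.INTER_CUBIC)
cv2.imwrite("pics/s3.png",cv2.cvtColor(A,cv2.COLOR_RGB2BGR))
```

```text
0.35101229110457727 [-0.43446293 -0.7285669   0.52922308]
```

View pics/w3.png

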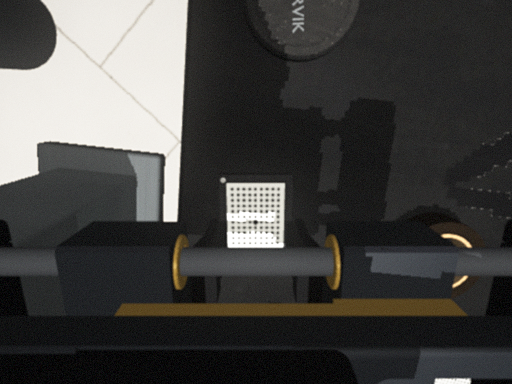

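View pics/s3.png

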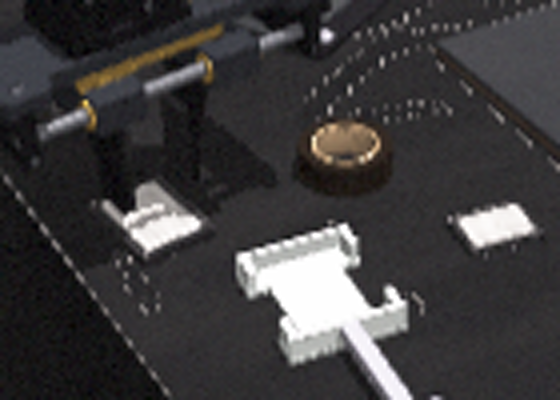

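Emit:
carry_out(
  rows=[
    {"offset": [0, 0, 0], "rot": [0, 0, 0], "gripper": 0.3},
    {"offset": [0, 0, 0], "rot": [0, 0, 0], "gripper": 0.3},
    {"offset": [0, 0, 0], "rot": [0, 0, 0], "gripper": 0.3},
  ],
)

```text
time: 4.82
position: [0.4254, 0.2629, 0.0086]
tool_rot: [2.094, 2.342, 0.0]
ft_force: [0.2, -0.5, 0.3]
grip_width: 0.305
```

Run:
```python
from h import *
d=get("wrist"); s=ctrl.get_state(); print(s["grip_width"],s["ft_force"],s["position"])
cv2.imwrite("pics/w4.png",cv2.cvtColor(cv2.resize(d["img"][150:310,160:350],None,fx=4,fy=3.5,interpolation=cv2.INTER_CUBIC),cv2.COLOR_RGB2BGR))
```

```text
0.302575096320906 [-0.18544166 -1.19435923 -0.92015422] [0.42541278 0.26293113 0.00856646]
```

View pics/w4.png

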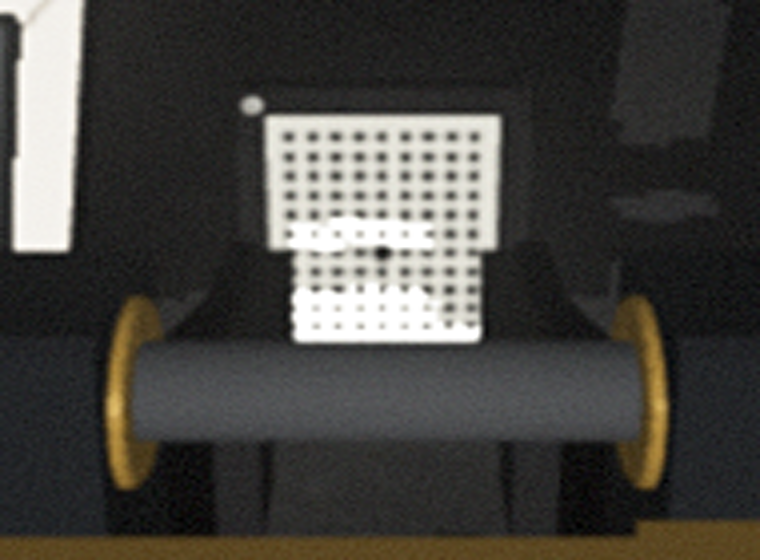

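Run:
```python
from h import *
d=get("scene"); a=cv2.imread("pics/scene0.png"); g=cv2.cvtColor(a,cv2.COLOR_BGR2GRAY)
m=np.zeros_like(g); m[220:246,198:236]=(g[220:246,198:236]>120)*255
cs,_=cv2.findContours(m,cv2.RETR_EXTERNAL,cv2.CHAIN_APPROX_NONE); c=max(cs,key=cv2.contourArea); r=cv2.minAreaRect(c);print(r)
for z in(0.009,0,-.01): print(z,cast(d,[r[0]],z).round(4))
print(proj(d,[[.4255,.264,.009]]))
s=ctrl.get_state(); p=np.array(s["position"])
for z in(0,.008): print("tip proj",proj(d,[[.4254,.263,z]]), proj(d,[[.4254-.013,.2615,z],[.4254+.013,.2645,z]]))
cv2.imwrite("pics/s4.png",cv2.cvtColor(cv2.resize(d["img"][190:260,180:280],None,fx=7,fy=7,interpolation=cv2.INTER_CUBIC),cv2.COLOR_RGB2BGR))
```

```text
((217.52076721191406, 233.0226287841797), (21.377471923828125, 15.72595500946045), 47.48955535888672)
0.009 [[0.4242 0.266  0.009 ]]
0 [[0.4288 0.277  0.    ]]
-0.01 [[ 0.434   0.2893 -0.01  ]]
[[218.46016327 233.31180188]]
tip proj [[218.89926602 236.89590136]] [[213.73407102 239.19783828]
 [224.00166511 234.62195025]]
tip proj [[218.65193159 233.939243  ]] [[213.46347756 236.23259393]
 [223.77704482 231.67388936]]
```

View pics/s4.png

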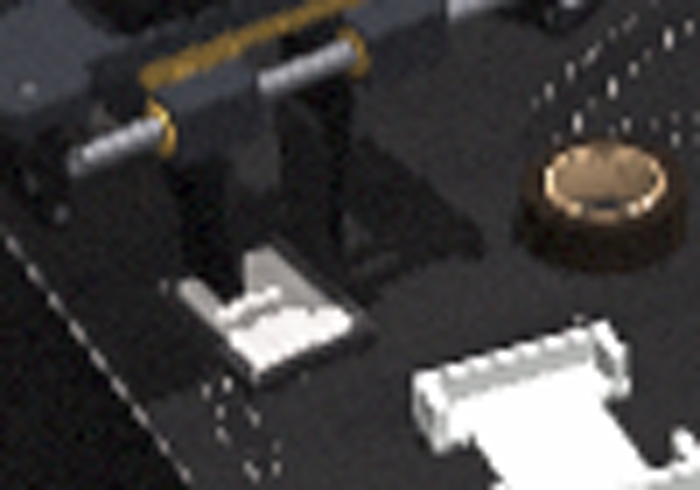

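The fingers closed above the plate. In the scene view the left fingertip overlaps the sheet at about (212,231), where (213,238) would mean table level. So the real tips stand roughly 10–20 mm higher than the reading says. I'll open and feel downward in small steps.

Emit:
carry_out(
  rows=[
    {"offset": [0, 0, 0], "rot": [0, 0, 0], "gripper": 0.75},
    {"offset": [0, 0, 0], "rot": [0, 0, 0], "gripper": 0.75},
    {"offset": [0, 0, 0], "rot": [0, 0, 0], "gripper": 0.75},
    {"offset": [0, 0, 0], "rot": [0, 0, 0], "gripper": 0.75},
    {"offset": [0, 0, 0], "rot": [0, 0, 0], "gripper": 0.75},
    {"offset": [0, 0, 0], "rot": [0, 0, 0], "gripper": 0.75},
    {"offset": [0, 0, 0.003], "rot": [0, 0, 0], "gripper": 0.75},
    {"offset": [0, 0, 0.003], "rot": [0, 0, 0], "gripper": 0.75},
    {"offset": [0, 0, 0], "rot": [0, 0, 0], "gripper": 0.75},
  ],
)

```text
time: 6.05
position: [0.4251, 0.2627, 0.0022]
tool_rot: [-2.094, -2.342, 0.001]
ft_force: [0.1, 0.3, 0.2]
grip_width: 0.748
```

Run:
```python
from h import *
d=get("scene"); s=ctrl.get_state(); print(s["grip_width"],s["ft_force"],s["position"],s["time"])
cv2.imwrite("pics/s5.png",cv2.cvtColor(cv2.resize(d["img"][190:260,180:280],None,fx=7,fy=7,interpolation=cv2.INTER_CUBIC),cv2.COLOR_RGB2BGR))
```

```text
0.7497499535570168 [ 1.07291765  0.18996405 -0.25190342] [0.42526413 0.26279657 0.00233257] 6.1
```

View pics/s5.png

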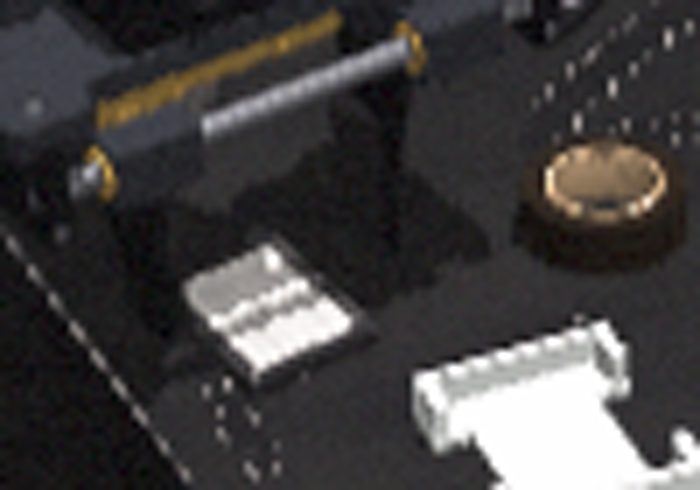

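Emit:
carry_out(
  rows=[
    {"offset": [0, 0, 0.002], "rot": [0, 0, 0], "gripper": 0.75},
    {"offset": [0, 0, 0.002], "rot": [0, 0, 0], "gripper": 0.75},
    {"offset": [0, 0, 0], "rot": [0, 0, 0], "gripper": 0.75},
  ],
)

```text
time: 6.48
position: [0.4253, 0.2628, -0.0016]
tool_rot: [-2.094, -2.342, 0.001]
ft_force: [-0.3, -0.3, -0.5]
grip_width: 0.751
```

Emit:
carry_out(
  rows=[
    {"offset": [0, 0, 0.002], "rot": [0, 0, 0], "gripper": 0.75},
    {"offset": [0, 0, 0.002], "rot": [0, 0, 0], "gripper": 0.75},
    {"offset": [0, 0, 0], "rot": [0, 0, 0], "gripper": 0.75},
  ],
)

```text
time: 6.85
position: [0.4253, 0.2628, -0.0056]
tool_rot: [-2.094, -2.342, 0.001]
ft_force: [0.2, -0.3, 0.5]
grip_width: 0.752
```

Emit:
carry_out(
  rows=[
    {"offset": [0, 0, 0.001], "rot": [0, 0, 0], "gripper": 0.6},
    {"offset": [0, 0, 0.001], "rot": [0, 0, 0], "gripper": 0.6},
    {"offset": [0, 0, 0], "rot": [0, 0, 0], "gripper": 0.6},
  ],
)

```text
time: 7.22
position: [0.4254, 0.2629, -0.0075]
tool_rot: [-2.094, -2.342, 0.0]
ft_force: [0.2, 0.5, -0.3]
grip_width: 0.608
```

Run:
```python
from h import *
d=get("scene"); s=ctrl.get_state(); print(s["grip_width"],s["ft_force"],s["position"],s["time"])
cv2.imwrite("pics/s6.png",cv2.cvtColor(cv2.convertScaleAbs(cv2.resize(d["img"][190:260,180:280],None,fx=7,fy=7,interpolation=cv2.INTER_CUBIC),alpha=2.5),cv2.COLOR_RGB2BGR))
```

```text
0.6065419378915011 [-0.71129995 -0.44392862 -0.13709336] [ 0.42542938  0.26288743 -0.00745407] 7.275
```

View pics/s6.png

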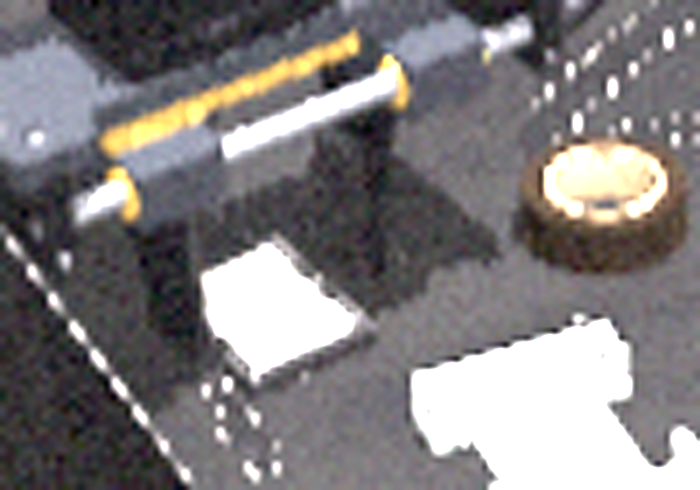

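Emit:
carry_out(
  rows=[
    {"offset": [0, 0, 0.0015], "rot": [0, 0, 0], "gripper": 0.6},
    {"offset": [0, 0, 0.0015], "rot": [0, 0, 0], "gripper": 0.6},
    {"offset": [0, 0, 0], "rot": [0, 0, 0], "gripper": 0.6},
  ],
)

```text
time: 7.65
position: [0.4253, 0.2628, -0.0106]
tool_rot: [-2.094, -2.342, 0.0]
ft_force: [-0.3, -0.3, -0.9]
grip_width: 0.602
```

Emit:
carry_out(
  rows=[
    {"offset": [0, 0, 0], "rot": [0, 0, 0], "gripper": 0.4},
    {"offset": [0, 0, 0], "rot": [0, 0, 0], "gripper": 0.4},
    {"offset": [0, 0, 0], "rot": [0, 0, 0], "gripper": 0.4},
  ],
  grip_force=8,
)

```text
time: 8.02
position: [0.4254, 0.263, -0.0104]
tool_rot: [-2.094, -2.342, -0.0]
ft_force: [1.0, 0.3, -0.5]
grip_width: 0.509
```

Emit:
carry_out(
  rows=[
    {"offset": [0, 0, 0], "rot": [0, 0, 0], "gripper": 0.6},
    {"offset": [0, 0, 0], "rot": [0, 0, 0], "gripper": 0.6},
    {"offset": [0, 0, 0.002], "rot": [0, 0, 0], "gripper": 0.6},
    {"offset": [0, 0, 0], "rot": [0, 0, 0], "gripper": 0.6},
  ],
)

```text
time: 8.52
position: [0.4253, 0.2628, -0.0126]
tool_rot: [-2.094, -2.342, 0.0]
ft_force: [0.2, -0.3, 0.1]
grip_width: 0.596
```

Emit:
carry_out(
  rows=[
    {"offset": [0, 0, 0.0015], "rot": [0, 0, 0], "gripper": 0.6},
    {"offset": [0, 0, 0], "rot": [0, 0, 0], "gripper": 0.6},
  ],
)

```text
time: 8.78
position: [0.4253, 0.2629, -0.0141]
tool_rot: [-2.094, -2.342, 0.0]
ft_force: [0.1, -0.2, 0.1]
grip_width: 0.6
```

Run:
```python
from h import *
d=get("scene"); s=ctrl.get_state(); print(s["grip_width"],s["ft_force"],s["position"],s["time"])
cv2.imwrite("pics/s7.png",cv2.cvtColor(cv2.convertScaleAbs(cv2.resize(d["img"][190:260,180:280],None,fx=7,fy=7,interpolation=cv2.INTER_CUBIC),alpha=2.5),cv2.COLOR_RGB2BGR))
```

```text
0.6005804149938744 [ 0.08047109 -0.40357438 -0.55765614] [ 0.4253846   0.26289522 -0.01398807] 8.825
```

View pics/s7.png

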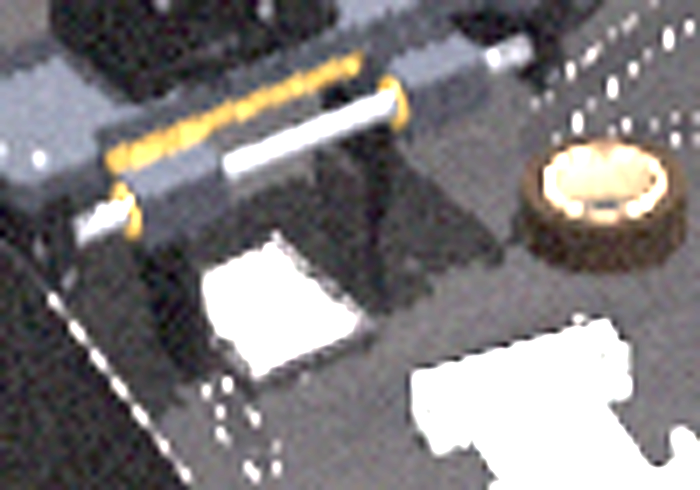

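Emit:
carry_out(
  rows=[
    {"offset": [0, 0, 0], "rot": [0, 0, 0], "gripper": 0.4},
    {"offset": [0, 0, 0], "rot": [0, 0, 0], "gripper": 0.4},
    {"offset": [0, 0, 0], "rot": [0, 0, 0], "gripper": 0.4},
    {"offset": [0, 0, -0.03], "rot": [0, 0, 0], "gripper": 0.4},
    {"offset": [0, 0, -0.05], "rot": [0, 0, 0], "gripper": 0.4},
    {"offset": [0, 0, 0], "rot": [0, 0, 0], "gripper": 0.4},
  ],
  grip_force=12,
)

```text
time: 9.57
position: [0.4283, 0.2649, 0.0699]
tool_rot: [2.093, 2.341, 0.013]
ft_force: [0.2, 0.7, -1.0]
grip_width: 0.513
```

Run:
```python
from h import *
d=get("wrist","w8.png"); s=ctrl.get_state(); print(s["grip_width"],s["ft_force"],s["position"],s["tool_rot"],s["time"])
np.save("w8.npy",d,allow_pickle=True)
d=get("scene"); 
cv2.imwrite("pics/s8.png",cv2.cvtColor(cv2.convertScaleAbs(cv2.resize(d["img"][150:310,160:340],None,fx=4,fy=3.5,interpolation=cv2.INTER_CUBIC),alpha=1.3),cv2.COLOR_RGB2BGR))
d=get("top","t8.png"); np.save("t8.npy",d,allow_pickle=True)
```

```text
0.5133652282289747 [-1.03581668  0.35728882 -1.061319  ] [0.4266901  0.26392208 0.06784916] [2.09354198 2.3420084  0.00668942] 9.625
```

View pics/s8.png

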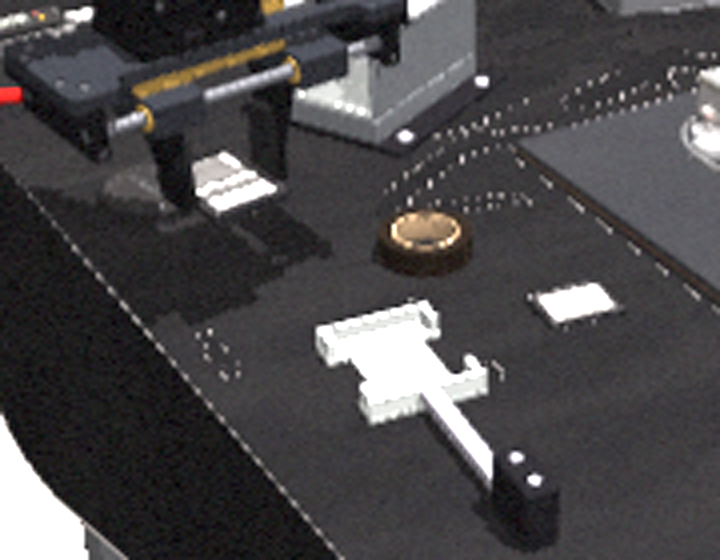

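View pics/w8.png

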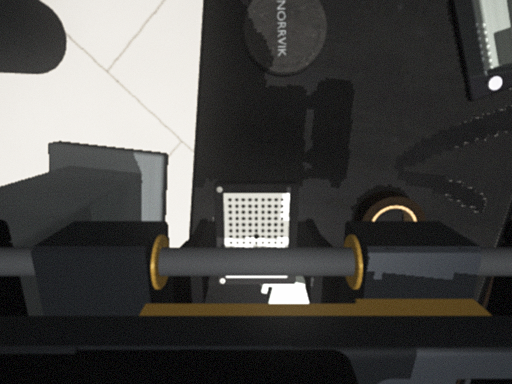

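Run:
```python
from h import *
d=np.load("t8.npy",allow_pickle=True).item(); g=cv2.cvtColor(d["img"],cv2.COLOR_RGB2GRAY)
print("top");cv2.imwrite("pics/t8c.png",cv2.resize(d["img"][195:245,215:350,::-1],None,fx=5.5,fy=5.5,interpolation=cv2.INTER_CUBIC))
m=np.zeros_like(g); m[200:232,262:326]=(g[200:232,262:326]>100)*255
o=cv2.morphologyEx(m,cv2.MORPH_OPEN,np.ones((7,7)))
o=cv2.dilate(o,np.ones((3,3)))&m
cs,_=cv2.findContours(m[:, :],cv2.RETR_EXTERNAL,cv2.CHAIN_APPROX_NONE); c=max(cs,key=cv2.contourArea)[:,0,:]
pan=c[c[:,0]<293]; r=cv2.minAreaRect(pan); b=cv2.boxPoints(r); W=cast(d,b,.014)
print(r,W.round(4).tolist(),W.mean(0).round(4),np.linalg.norm(W[1]-W[0]),np.linalg.norm(W[2]-W[1]),[np.degrees(np.arctan2(v[1],v[0])) for v in(W[1]-W[0],W[2]-W[1])])
# stem axis
ys,xs=np.nonzero(m[:,298:320]); xs=xs+298
S=cast(d,np.c_[xs,ys],.016); v=cv2.fitLine(S[:,:2].astype(np.float32),cv2.DIST_L2,0,.01,.01).ravel(); print("stem",v,np.degrees(np.arctan2(v[1],v[0])))
H=cast(d,[[331.9,221.2],[339,222]],.042); print(H.round(4),H.mean(0))
```

```text
top
((279.19232177734375, 215.4615478515625), (28.52798843383789, 24.1867733001709), 7.125016689300537) [[0.4435, 0.2003, 0.014], [0.5062, 0.1931, 0.014], [0.4979, 0.1188, 0.014], [0.4353, 0.1267, 0.014]] [0.4707 0.1597 0.014 ] 0.06316743197524544 0.07467237191652723 [np.float64(-6.553019085162562), np.float64(-96.42884010443383)]
stem [0.11346275 0.99354225 0.4626125  0.08333858] 83.48503
[[0.4562 0.0282 0.042 ]
 [0.4544 0.0103 0.042 ]] [0.45527234 0.01925092 0.042     ]
```

View pics/t8c.png

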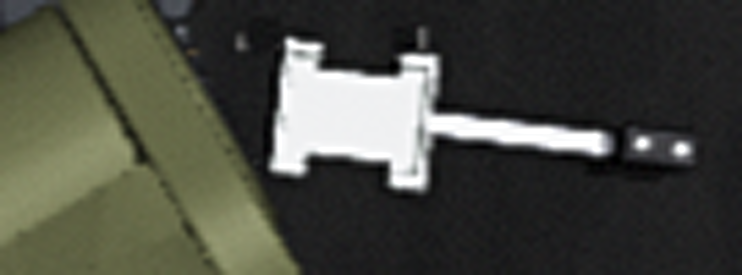

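Emit:
carry_out(
  rows=[
    {"offset": [0, 0, 0], "rot": [0, 0, 6.4], "gripper": 0.4},
    {"offset": [0, 0, 0], "rot": [0, 0, 6.4], "gripper": 0.4},
    {"offset": [-0.0247, 0.0142, 0], "rot": [0, 0, 0], "gripper": 0.4},
    {"offset": [-0.0247, 0.0142, 0], "rot": [0, 0, 0], "gripper": 0.4},
    {"offset": [-0.0247, 0.0142, 0], "rot": [0, 0, 0], "gripper": 0.4},
    {"offset": [-0.0247, 0.0142, 0], "rot": [0, 0, 0], "gripper": 0.4},
    {"offset": [0, 0, 0], "rot": [0, 0, 0], "gripper": 0.4},
    {"offset": [0, 0, 0], "rot": [0, 0, 0], "gripper": 0.4},
  ],
)

```text
time: 10.72
position: [0.4698, 0.1588, 0.0651]
tool_rot: [-2.341, -2.094, 0.003]
ft_force: [-0.4, 0.3, -0.6]
grip_width: 0.518
```

Run:
```python
from h import *
d=get("wrist","w9.png"); s=ctrl.get_state(); print(s["grip_width"],np.round(s["position"],4),np.round(s["tool_rot"],3),s["time"])
np.save("w9.npy",d,allow_pickle=True)
d=get("scene"); 
cv2.imwrite("pics/s9.png",cv2.cvtColor(cv2.convertScaleAbs(cv2.resize(d["img"][180:310,190:310],None,fx=5,fy=4.5,interpolation=cv2.INTER_CUBIC),alpha=1.3),cv2.COLOR_RGB2BGR))
```

```text
0.5132809479953242 [0.4699 0.1593 0.0653] [-2.340e+00 -2.095e+00  2.000e-03] 10.775
```

View pics/s9.png

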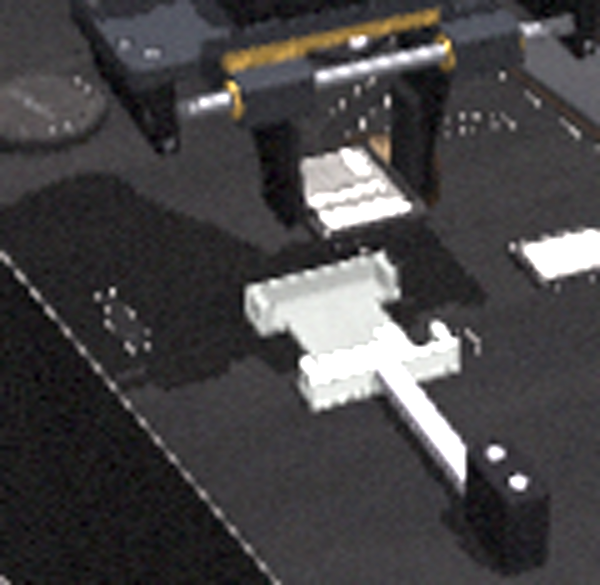

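View pics/w9.png

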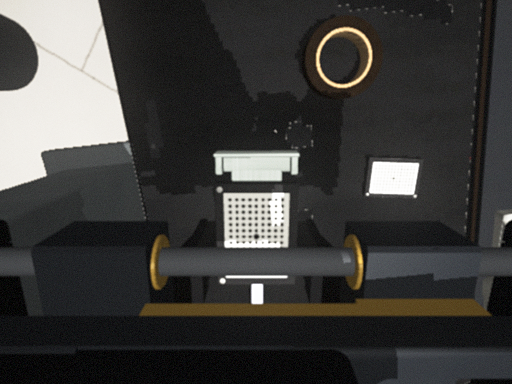

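Run:
```python
from h import *
d=np.load("w9.npy",allow_pickle=True).item()
v=np.array([.113,.9935]);P=np.array([.471,.1595])
print("cam",(-d["R"].T@d["t"]).round(4))
for n,px,z in [("nose",[256.5,151.5],.017),("nl",[215,152],.017),("nr",[298.5,152],.017),("stem",[257,293],.016),("dot",[256.3,236.5],.088),("frontedge",[256.3,182.5],.088),("backedge",[256,282.5],.088)]:
    w=cast(d,[px],z)[0]; q=w[:2]-P; print(n,w.round(4),"along",(q@v).round(4),"lat",(q@[v[1],-v[0]]).round(4))
```

```text
cam [0.4788 0.228  0.2438]
nose [0.4752 0.1973 0.017 ] along 0.0381 lat -0.0001
nl [0.4448 0.2003 0.017 ] along 0.0376 lat -0.0307
nr [0.506  0.1936 0.017 ] along 0.0378 lat 0.0309
stem [0.4625 0.0787 0.016 ] along -0.0812 lat 0.0007
dot [0.4711 0.1608 0.088 ] along 0.0013 lat -0.0
frontedge [0.4745 0.1909 0.088 ] along 0.0316 lat -0.0001
backedge [0.4678 0.1327 0.088 ] along -0.0269 lat -0.0001
```

Emit:
carry_out(
  rows=[
    {"offset": [0, 0, 0.015], "rot": [0, 0, 0], "gripper": 0.4},
    {"offset": [0, 0, 0.015], "rot": [0, 0, 0], "gripper": 0.4},
    {"offset": [0, 0, 0.015], "rot": [0, 0, 0], "gripper": 0.4},
    {"offset": [0, 0, 0.008], "rot": [0, 0, 0], "gripper": 0.4},
    {"offset": [0, 0, 0], "rot": [0, 0, 0], "gripper": 0.4},
    {"offset": [0, 0, 0], "rot": [0, 0, 0], "gripper": 0.4},
    {"offset": [0, 0, 0], "rot": [0, 0, 0], "gripper": 0.4},
  ],
)

```text
time: 11.7
position: [0.4714, 0.1586, 0.0136]
tool_rot: [2.342, 2.094, 0.002]
ft_force: [-0.7, -0.2, 0.3]
grip_width: 0.516
```

Run:
```python
from h import *
d=get("wrist","w10.png"); s=ctrl.get_state(); print(s["grip_width"],np.round(s["position"],4),np.round(s["tool_rot"],3),s["time"])
np.save("w10.npy",d,allow_pickle=True)
d=get("scene"); 
cv2.imwrite("pics/s10.png",cv2.cvtColor(cv2.convertScaleAbs(cv2.resize(d["img"][180:310,190:310],None,fx=5,fy=4.5,interpolation=cv2.INTER_CUBIC),alpha=1.3),cv2.COLOR_RGB2BGR))
```

```text
0.514173605077729 [0.4713 0.1587 0.0136] [2.342e+00 2.094e+00 2.000e-03] 11.75
```

View pics/s10.png

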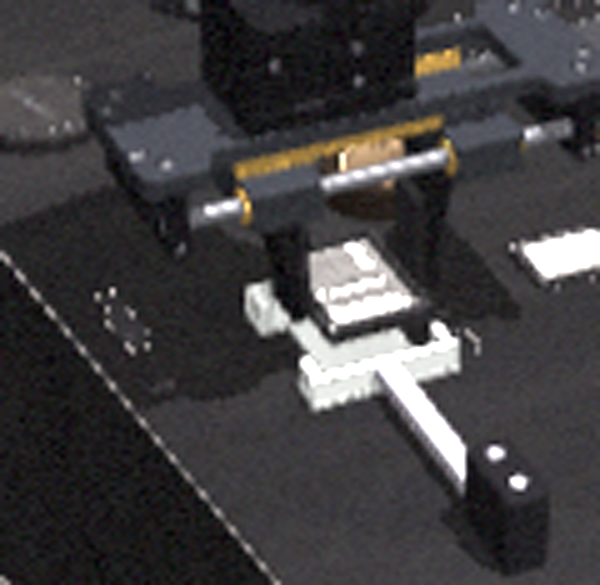

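View pics/w10.png

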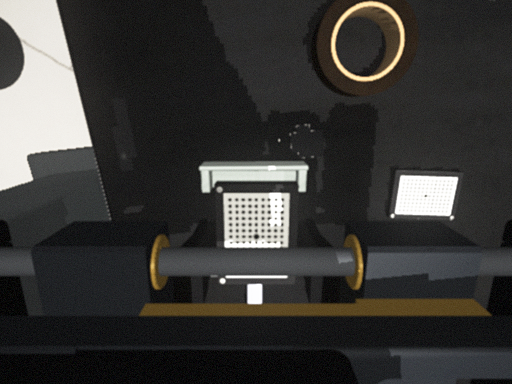

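Run:
```python
from h import *
d=np.load("w10.npy",allow_pickle=True).item()
v=np.array([.113,.9935]);P=np.array([.471,.1595])
for n,px,z in [("nl",[200,163],.017),("nr",[308,163],.017),("stem",[255,294],.016),("dot",[256.3,236.5],.0366),("front",[256.3,182.5],.0366),("back",[256,282.5],.0366)]:
    w=cast(d,[px],z)[0]; q=w[:2]-P; print(n,w.round(4),"along",(q@v).round(4),"lat",(q@[v[1],-v[0]]).round(4))
```

```text
nl [0.4445 0.2011 0.017 ] along 0.0383 lat -0.031
nr [0.5063 0.1942 0.017 ] along 0.0385 lat 0.0312
stem [0.4663 0.1117 0.016 ] along -0.048 lat 0.0008
dot [0.4726 0.1606 0.0366] along 0.0013 lat 0.0015
front [0.4759 0.1907 0.0366] along 0.0315 lat 0.0014
back [0.4693 0.1326 0.0366] along -0.027 lat 0.0014
```

Emit:
carry_out(
  rows=[
    {"offset": [0.001, -0.0012, 0.0075], "rot": [0, 0, 0], "gripper": 0.4},
    {"offset": [0, 0, 0.007], "rot": [0, 0, 0], "gripper": 0.4},
    {"offset": [0, 0, 0.006], "rot": [0, 0, 0], "gripper": 0.4},
    {"offset": [0, 0, 0], "rot": [0, 0, 0], "gripper": 0.4},
    {"offset": [0, 0, 0], "rot": [0, 0, 0], "gripper": 0.4},
  ],
)

```text
time: 12.42
position: [0.4699, 0.1595, -0.0074]
tool_rot: [2.342, 2.094, 0.0]
ft_force: [-0.1, 0.7, -0.2]
grip_width: 0.51
```

Run:
```python
from h import *
d=get("wrist","w11.png"); s=ctrl.get_state(); print(s["grip_width"],np.round(s["position"],4),np.round(s["tool_rot"],3),s["time"])
d=get("scene"); 
cv2.imwrite("pics/s11.png",cv2.cvtColor(cv2.convertScaleAbs(cv2.resize(d["img"][180:310,190:310],None,fx=5,fy=4.5,interpolation=cv2.INTER_CUBIC),alpha=1.3),cv2.COLOR_RGB2BGR))
```

```text
0.5111618391873122 [ 0.47    0.1596 -0.0073] [2.342e+00 2.094e+00 1.000e-03] 12.475
```

View pics/s11.png

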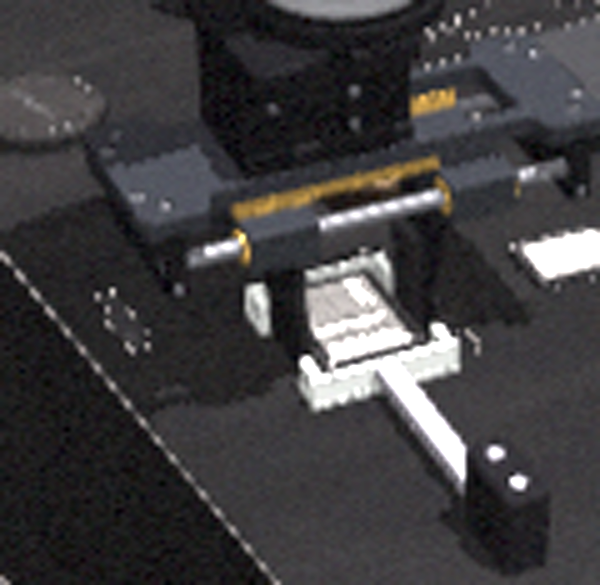

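View pics/w11.png

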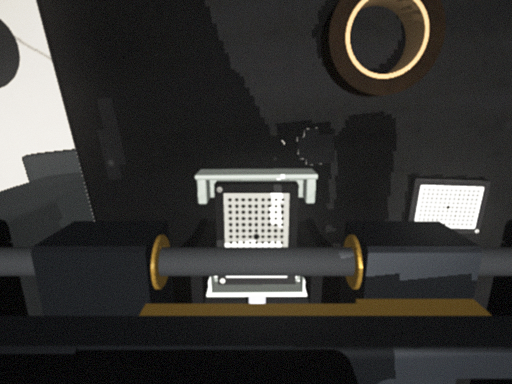

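Emit:
carry_out(
  rows=[
    {"offset": [0, 0, 0.0015], "rot": [0, 0, 0], "gripper": 0.4},
    {"offset": [0, 0, 0], "rot": [0, 0, 0], "gripper": 0.62},
    {"offset": [0, 0, 0], "rot": [0, 0, 0], "gripper": 0.7},
    {"offset": [0, 0, 0], "rot": [0, 0, 0], "gripper": 0.7},
    {"offset": [0, 0, 0], "rot": [0, 0, 0], "gripper": 0.7},
    {"offset": [0, 0, -0.02], "rot": [0, 0, 0], "gripper": 0.7},
    {"offset": [0, 0, -0.04], "rot": [0, 0, 0], "gripper": 0.7},
    {"offset": [0, 0, -0.04], "rot": [0, 0, 0], "gripper": 0.7},
    {"offset": [0, 0, 0], "rot": [0, 0, 0], "gripper": 0.7},
  ],
)

```text
time: 13.65
position: [0.4723, 0.1606, 0.0943]
tool_rot: [2.341, 2.093, 0.011]
ft_force: [-0.3, 1.0, -0.2]
grip_width: 0.697
```

Run:
```python
from h import *
d=get("wrist","w12.png"); s=ctrl.get_state(); print(s["grip_width"],np.round(s["position"],4),np.round(s["tool_rot"],3),s["time"]); np.save("w12.npy",d,allow_pickle=True)
d=get("scene"); 
cv2.imwrite("pics/s12.png",cv2.cvtColor(cv2.convertScaleAbs(cv2.resize(d["img"][180:310,190:310],None,fx=5,fy=4.5,interpolation=cv2.INTER_CUBIC),alpha=1.3),cv2.COLOR_RGB2BGR))
```

```text
0.6982660861575459 [0.4708 0.1601 0.0923] [2.342 2.094 0.005] 13.7
```

View pics/s12.png

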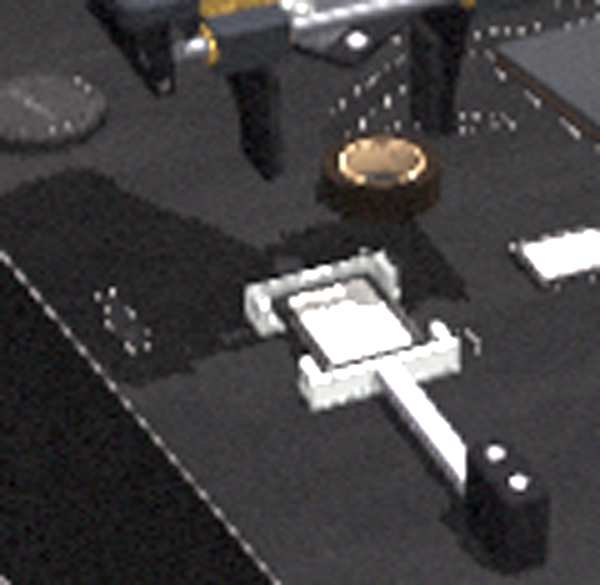

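View pics/w12.png

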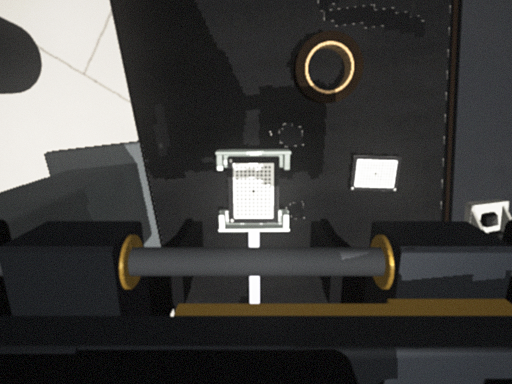

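Emit:
carry_out(
  rows=[
    {"offset": [-0.035, 0, 0], "rot": [0, 0, 0], "gripper": 0.7},
    {"offset": [-0.035, 0, 0], "rot": [0, 0, 0], "gripper": 0.7},
    {"offset": [-0.035, 0, 0], "rot": [0, 0, 0], "gripper": 0.7},
    {"offset": [-0.035, 0.0003, 0], "rot": [0, 0, 0], "gripper": 0.6},
    {"offset": [0, 0, 0.015], "rot": [0, 0, 0], "gripper": 0.6},
    {"offset": [0, 0, 0.015], "rot": [0, 0, 0], "gripper": 0.6},
    {"offset": [0, 0, 0], "rot": [0, 0, 0], "gripper": 0.6},
    {"offset": [0, 0, 0], "rot": [0, 0, 0], "gripper": 0.6},
  ],
)

```text
time: 14.75
position: [0.4544, 0.021, 0.0607]
tool_rot: [-2.34, -2.096, 0.001]
ft_force: [-0.4, -0.4, 0.4]
grip_width: 0.602
```

Run:
```python
from h import *
d=get("wrist","w13.png"); s=ctrl.get_state(); print(s["grip_width"],np.round(s["position"],4),np.round(s["tool_rot"],3),s["time"]); np.save("w13.npy",d,allow_pickle=True)
d=get("scene"); 
cv2.imwrite("pics/s13.png",cv2.cvtColor(cv2.convertScaleAbs(cv2.resize(d["img"][200:320,220:340],None,fx=5,fy=4.5,interpolation=cv2.INTER_CUBIC),alpha=1.8),cv2.COLOR_RGB2BGR))
```

```text
0.6001669900470106 [0.4548 0.021  0.0611] [ 2.34   2.095 -0.   ] 14.8
```

View pics/s13.png

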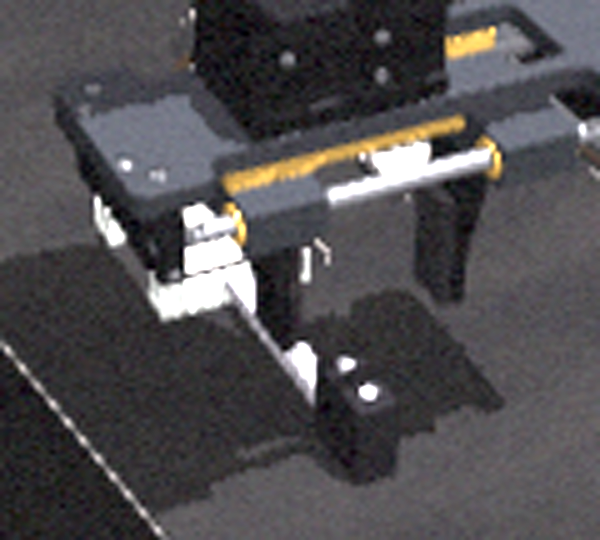

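View pics/w13.png

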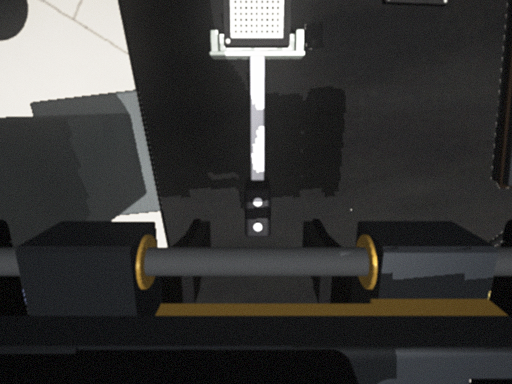

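Run:
```python
from h import *
from scipy.spatial.transform import Rotation as Ro
d=np.load("w13.npy",allow_pickle=True).item(); s=ctrl.get_state(); R=Ro.from_rotvec(s["tool_rot"]).as_matrix()
print(R.round(3).tolist())
W=cast(d,[[257.5,203],[258,227],[257,181.5],[257.5,235.5]],.042); print(W.round(4),((W-s["position"])@R).round(4))
W=cast(d,[[257.5,60],[258.,175]],.016); print(W.round(4),((W-s["position"])@R).round(4))
```

```text
[[0.11, 0.994, 0.001], [0.994, -0.11, 0.0], [0.0, 0.001, -1.0]]
[[0.4572 0.029  0.042 ]
 [0.4556 0.0119 0.042 ]
 [0.4584 0.0438 0.042 ]
 [0.4546 0.0057 0.042 ]] [[ 0.0083  0.0013  0.0193]
 [-0.0089  0.0017  0.0193]
 [ 0.0231  0.001   0.0193]
 [-0.0152  0.0014  0.0193]]
[[0.4673 0.1213 0.016 ]
 [0.4591 0.0425 0.016 ]] [[0.1012 0.0012 0.0453]
 [0.0219 0.0018 0.0453]]
```

Emit:
carry_out(
  rows=[
    {"offset": [0, 0.0014, 0.02], "rot": [0, 0, 0], "gripper": 0.5},
    {"offset": [0, 0, 0.02], "rot": [0, 0, 0], "gripper": 0.5},
    {"offset": [0, 0, 0.018], "rot": [0, 0, 0], "gripper": 0.5},
    {"offset": [0, 0, 0.0105], "rot": [0, 0, 0], "gripper": 0.5},
    {"offset": [0, 0, 0], "rot": [0, 0, 0], "gripper": 0.5},
    {"offset": [0, 0, 0], "rot": [0, 0, 0], "gripper": 0.5},
  ],
)

```text
time: 15.6
position: [0.4566, 0.0204, -0.0068]
tool_rot: [2.341, 2.094, 0.002]
ft_force: [0.5, -0.1, -0.3]
grip_width: 0.495
```

Run:
```python
from h import *
d=get("wrist","w14.png"); s=ctrl.get_state(); print(s["grip_width"],np.round(s["position"],4),np.round(s["tool_rot"],3),s["ft_force"],s["time"]); np.save("w14.npy",d,allow_pickle=True)
d=get("scene"); 
cv2.imwrite("pics/s14.png",cv2.cvtColor(cv2.convertScaleAbs(cv2.resize(d["img"][200:320,220:340],None,fx=5,fy=4.5,interpolation=cv2.INTER_CUBIC),alpha=1.8),cv2.COLOR_RGB2BGR))
```

```text
0.4991248275757401 [ 0.4566  0.0204 -0.0067] [2.341e+00 2.094e+00 2.000e-03] [-0.2224345   0.31888142 -0.08778253] 15.65
```

View pics/s14.png

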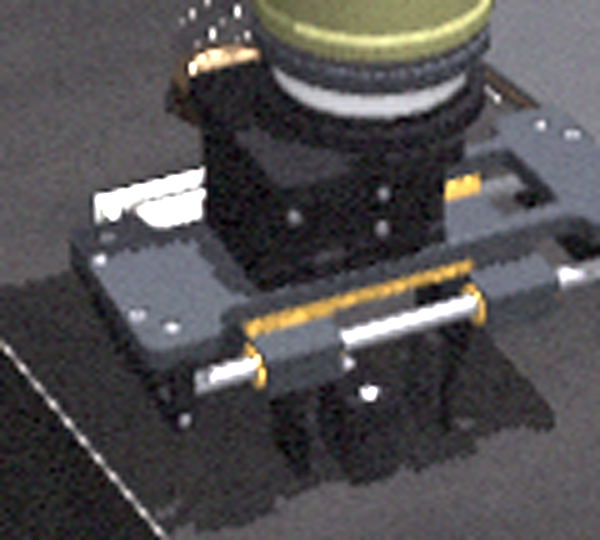

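View pics/w14.png

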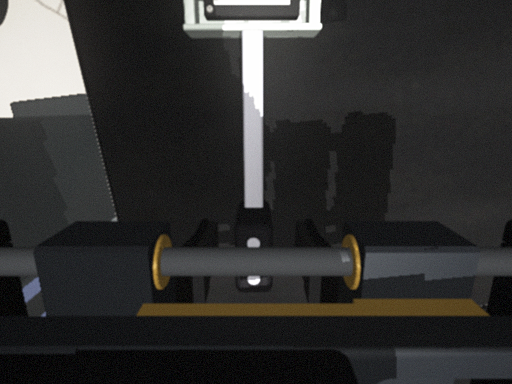

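Emit:
carry_out(
  rows=[
    {"offset": [0, 0, 0], "rot": [0, 0, 0], "gripper": 0.1},
    {"offset": [0, 0, 0], "rot": [0, 0, 0], "gripper": 0.1},
    {"offset": [0, 0, 0], "rot": [0, 0, 0], "gripper": 0.1},
    {"offset": [0, 0, 0], "rot": [0, 0, 0], "gripper": 0.1},
    {"offset": [0, 0, 0], "rot": [0, 0, 0], "gripper": 0.1},
  ],
  grip_force=45,
)

```text
time: 16.32
position: [0.4558, 0.0202, -0.0074]
tool_rot: [-2.341, -2.094, 0.0]
ft_force: [-1.5, 0.6, 2.6]
grip_width: 0.201
```

Emit:
carry_out(
  rows=[
    {"offset": [0, 0, -0.005], "rot": [0, 0, 0], "gripper": 0.1},
    {"offset": [0, 0, -0.01], "rot": [0, 0, 0], "gripper": 0.1},
    {"offset": [0, 0, -0.015], "rot": [0, 0, 0], "gripper": 0.1},
    {"offset": [0, 0, -0.015], "rot": [0, 0, 0], "gripper": 0.1},
    {"offset": [0, 0, 0], "rot": [0, 0, 0], "gripper": 0.1},
  ],
)

```text
time: 16.95
position: [0.4574, 0.0207, 0.0393]
tool_rot: [2.341, 2.094, 0.006]
ft_force: [0.9, -0.3, -2.1]
grip_width: 0.203
```

Run:
```python
from h import *
d=get("wrist","w15.png"); s=ctrl.get_state(); print(s["grip_width"],np.round(s["position"],4),np.round(s["tool_rot"],3),s["ft_force"],s["time"]); np.save("w15.npy",d,allow_pickle=True)
d=get("scene"); 
cv2.imwrite("pics/s15.png",cv2.cvtColor(cv2.convertScaleAbs(cv2.resize(d["img"][180:320,200:340],None,fx=5,fy=4,interpolation=cv2.INTER_CUBIC),alpha=1.5),cv2.COLOR_RGB2BGR))
d=get("top","t15.png"); np.save("t15.npy",d,allow_pickle=True)
```

```text
0.1986139693064515 [0.4566 0.0205 0.0385] [2.341 2.094 0.003] [-0.15664074  0.45531091 -1.52669637] 17.0
```

View pics/s15.png

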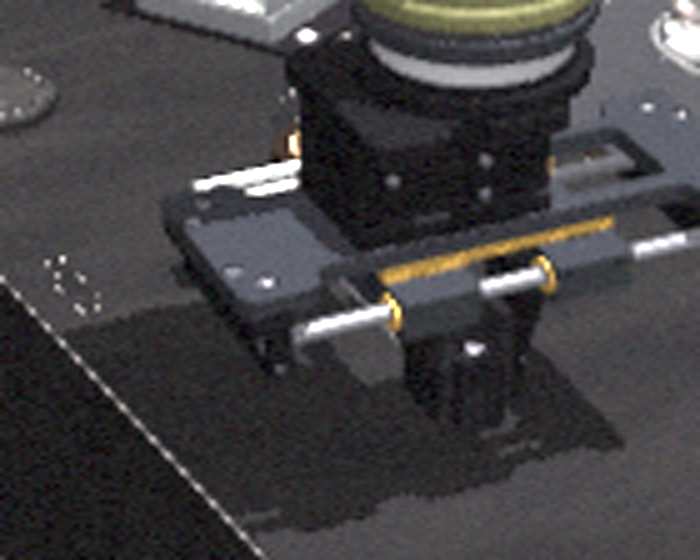

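View pics/w15.png

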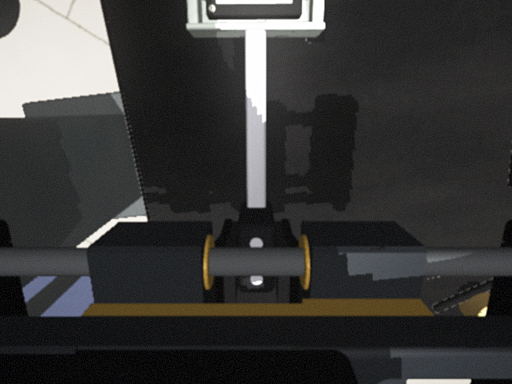

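View pics/t15.png

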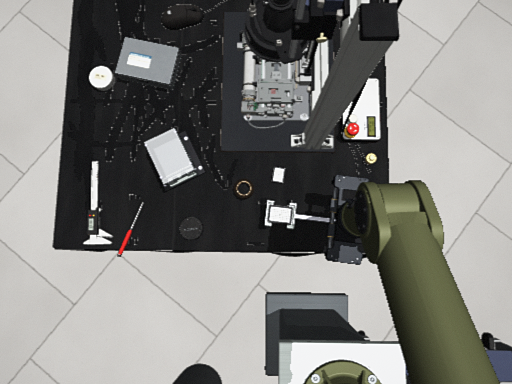

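Run:
```python
from h import *
d=np.load("t15.npy",allow_pickle=True).item()
a=cv2.imread("pics/top0.png")
C=np.array([[65,155],[275,58],[405,340],[195,440]])/7+[135,120]
W=cast(d,C,.089); print(W.round(4))
for i,j in((0,1),(1,2),(2,3),(3,0)): v=W[j]-W[i]; print(i,j,np.linalg.norm(v).round(4),np.degrees(np.arctan2(v[1],v[0])).round(2))
S=cast(d,np.array([[356,128],[455,332]])/7+[135,120],.007);v=S[0]-S[1];print(S.round(4),np.linalg.norm(v),np.degrees(np.arctan2(v[1],v[0])))
cv2.imwrite("pics/e0.png",cv2.resize(a[120:195,138:208],None,fx=8,fy=8,interpolation=cv2.INTER_CUBIC))
b=cv2.imread("pics/scene0.png"); cv2.imwrite("pics/e1.png",cv2.resize(b[130:200,215:290],None,fx=8,fy=8,interpolation=cv2.INTER_CUBIC))
```

```text
[[0.6426 0.4977 0.089 ]
 [0.6787 0.4251 0.089 ]
 [0.5779 0.3756 0.089 ]
 [0.5418 0.4472 0.089 ]]
0 1 0.081 -63.52
1 2 0.1123 -153.8
2 3 0.0803 116.78
3 0 0.1127 26.58
[[0.6762 0.4125 0.007 ]
 [0.5966 0.3717 0.007 ]] 0.08942188182565361 27.183288774562218
```

View pics/e0.png

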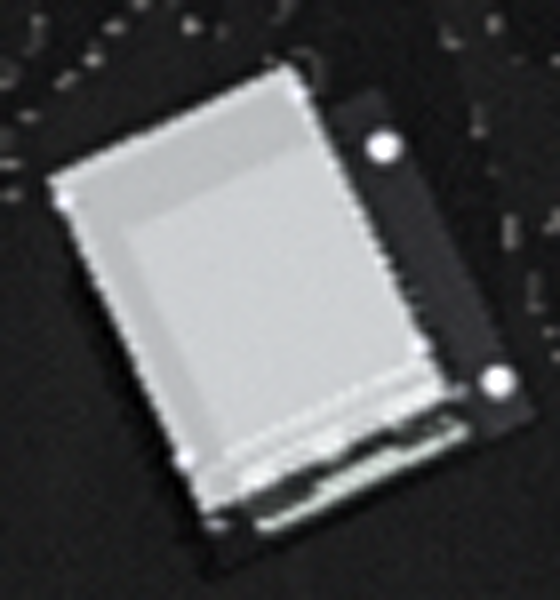

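View pics/e1.png

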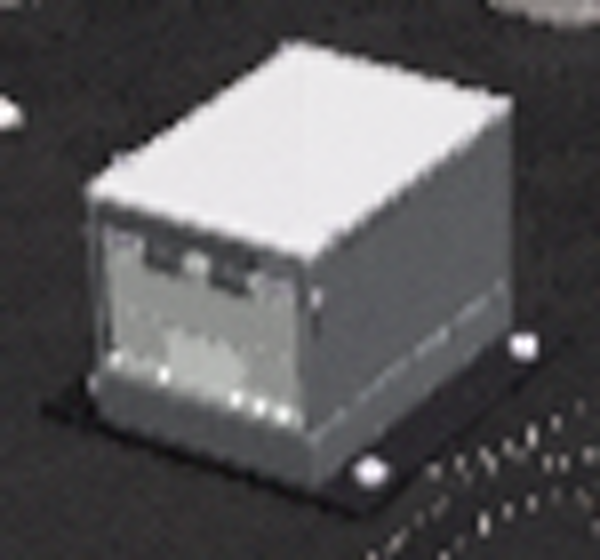

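Run:
```python
from h import *
d=get("scene")
C=np.array([[92,190],[315,258],[510,98],[290,42]])/8+[215,130]
W=cast(d,C,.089); print(W.round(4))
for i,j in((0,1),(1,2),(2,3),(3,0)): v=W[j]-W[i]; print(i,j,np.linalg.norm(v).round(4),np.degrees(np.arctan2(v[1],v[0])).round(2))
print("base front",cast(d,np.array([[320,487],[100,412]])/8+[215,130],.006).round(4))
print("sill front top",cast(d,np.array([[308,432],[100,370]])/8+[215,130],.031).round(4))
S=cast(d,np.array([[370,470],[522,345]])/8+[215,130],.007);print(S.round(4))
```

```text
[[0.5394 0.4432 0.089 ]
 [0.5761 0.3704 0.089 ]
 [0.6791 0.4286 0.089 ]
 [0.6398 0.5007 0.089 ]]
0 1 0.0815 -63.27
1 2 0.1183 29.46
2 3 0.0821 118.57
3 0 0.1157 -150.19
base front [[0.5783 0.3758 0.006 ]
 [0.5408 0.451  0.006 ]]
sill front top [[0.5716 0.3699 0.031 ]
 [0.5347 0.4357 0.031 ]]
[[0.5954 0.3749 0.007 ]
 [0.6753 0.4151 0.007 ]]
```

Emit:
carry_out(
  rows=[
    {"offset": [0.0155, -0.0065, 0], "rot": [0, 0, 0], "gripper": 0.1},
    {"offset": [0.035, -0.014, 0], "rot": [0, 0, 0], "gripper": 0.1},
    {"offset": [0.0375, -0.015, 0], "rot": [0, 0, 0], "gripper": 0.1},
    {"offset": [0.0375, -0.015, 0], "rot": [0, 0, 0], "gripper": 0.1},
    {"offset": [0.0375, -0.015, 0], "rot": [0, 0, 0], "gripper": 0.1},
    {"offset": [0.0375, -0.015, 0], "rot": [0, 0, 0], "gripper": 0.1},
    {"offset": [0.0375, -0.015, 0], "rot": [0, 0, 0], "gripper": 0.1},
    {"offset": [0.03, -0.0125, 0], "rot": [0, 0, 0], "gripper": 0.1},
    {"offset": [0.0156, -0.0065, 0], "rot": [0, 0, 0], "gripper": 0.1},
  ],
)

```text
time: 18.27
position: [0.3725, 0.316, 0.0369]
tool_rot: [2.339, 2.097, -0.002]
ft_force: [0.1, -0.2, -0.8]
grip_width: 0.201
```

Emit:
carry_out(
  rows=[
    {"offset": [0, 0, 0], "rot": [0, 0, 3.5], "gripper": 0.1},
    {"offset": [0, 0, 0], "rot": [0, 0, 7], "gripper": 0.1},
    {"offset": [0, 0, 0], "rot": [0, 0, 7], "gripper": 0.1},
    {"offset": [0, 0, 0], "rot": [0, 0, 8], "gripper": 0.1},
    {"offset": [0, 0, 0], "rot": [0, 0, 8], "gripper": 0.1},
    {"offset": [0, 0, 0], "rot": [0, 0, 8], "gripper": 0.1},
    {"offset": [0, 0, 0], "rot": [0, 0, 7], "gripper": 0.1},
    {"offset": [0, 0, 0], "rot": [0, 0, 5], "gripper": 0.1},
    {"offset": [0, 0, 0], "rot": [0, 0, 3], "gripper": 0.1},
    {"offset": [0, 0, 0], "rot": [0, 0, 0], "gripper": 0.1},
  ],
)

```text
time: 19.52
position: [0.3738, 0.3138, 0.0372]
tool_rot: [3.054, 0.735, -0.001]
ft_force: [0.3, 0.1, -1.8]
grip_width: 0.202
```

Run:
```python
from h import *
d=get("wrist","w16.png"); s=ctrl.get_state(); print(s["grip_width"],np.round(s["position"],4),np.round(s["tool_rot"],3),s["ft_force"],s["time"]); np.save("w16.npy",d,allow_pickle=True)
d=get("scene","s16.png"); np.save("s16.npy",d,allow_pickle=True)
cv2.imwrite("pics/s16c.png",cv2.cvtColor(cv2.convertScaleAbs(cv2.resize(d["img"][110:240,170:310],None,fx=5,fy=4.5,interpolation=cv2.INTER_CUBIC),alpha=1.2),cv2.COLOR_RGB2BGR))
d=get("top","t16.png"); np.save("t16.npy",d,allow_pickle=True)
cv2.imwrite("pics/t16c.png",cv2.cvtColor(cv2.convertScaleAbs(cv2.resize(d["img"][115:250,130:260],None,fx=5,fy=4.4,interpolation=cv2.INTER_CUBIC),alpha=1.2),cv2.COLOR_RGB2BGR))
```

```text
0.20487895089561547 [0.3737 0.314  0.0372] [ 3.053e+00  7.360e-01 -1.000e-03] [ 0.01594794 -0.2425032  -2.06990329] 19.575
```

View pics/s16c.png

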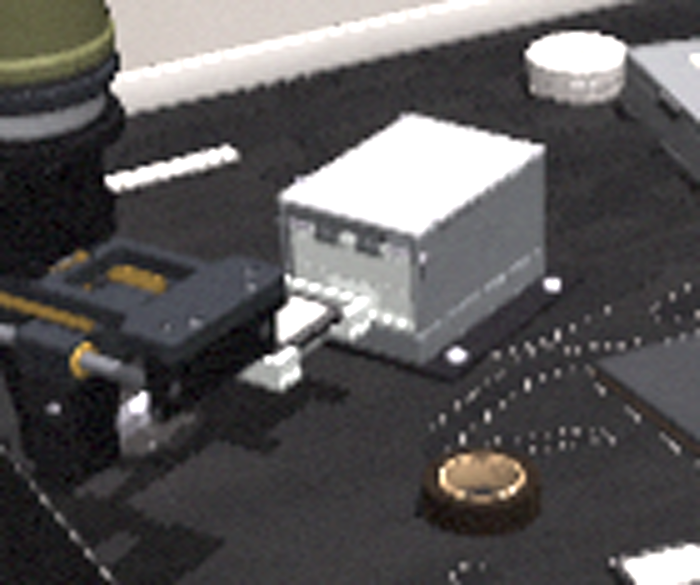

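View pics/t16c.png

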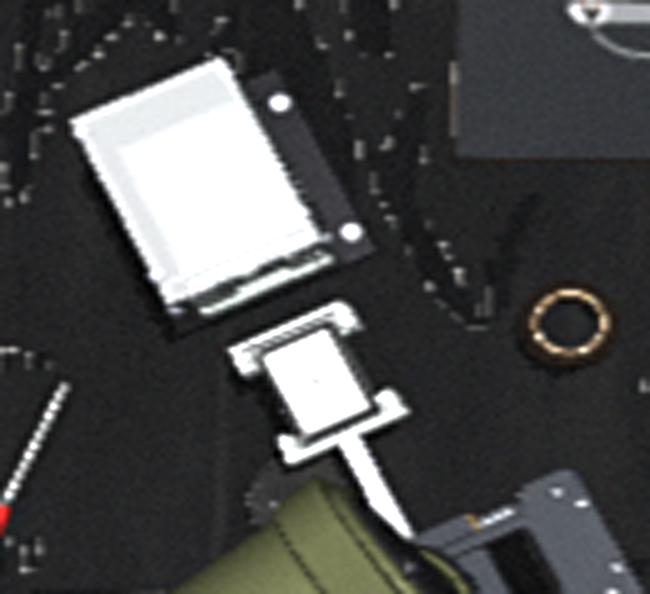

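View pics/w16.png

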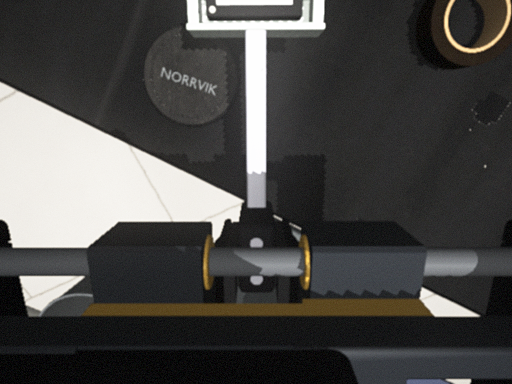

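Run:
```python
from h import *
d=np.load("t16.npy",allow_pickle=True).item()
f=lambda p:np.array(p)/[5,4.4]+[130,115]
N=cast(d,f([[230,349],[345,302],[408,411],[290,463]]),.0616); print("pan",N.round(4), N.mean(0).round(4))
for i,j in((0,1),(1,2),(2,3),(3,0)): v=N[j]-N[i]; print(i,j,np.linalg.norm(v).round(4),np.degrees(np.arctan2(v[1],v[0])).round(2))
print("dot",cast(d,f([[316,381]]),.0586).round(4))
E_=cast(d,f([[72,125],[222,60],[318,240],[165,305]]),.089); print(E_.round(4),E_.mean(0).round(4))
for i,j in((0,1),(1,2),(2,3),(3,0)): v=E_[j]-E_[i]; print(i,j,np.linalg.norm(v).round(4),np.degrees(np.arctan2(v[1],v[0])).round(2))
# line-fit stem
g=cv2.cvtColor(d["img"],cv2.COLOR_RGB2GRAY)
# precise roof sides via threshold contour lines
```

```text
pan [[0.5173 0.4204 0.0616]
 [0.5449 0.3639 0.0616]
 [0.4832 0.3305 0.0616]
 [0.4532 0.388  0.0616]] [0.4996 0.3757 0.0616]
0 1 0.0629 -63.93
1 2 0.0702 -151.63
2 3 0.0649 117.55
3 0 0.0718 26.77
dot [[0.4999 0.3773 0.0586]]
[[0.6394 0.4972 0.089 ]
 [0.6778 0.4248 0.089 ]
 [0.5756 0.3737 0.089 ]
 [0.5382 0.4467 0.089 ]] [0.6077 0.4356 0.089 ]
0 1 0.0819 -62.04
1 2 0.1144 -153.42
2 3 0.082 117.08
3 0 0.1131 26.52
```

Emit:
carry_out(
  rows=[
    {"offset": [0.005, -0.0025, 0.0035], "rot": [0, 0, 0], "gripper": 0.1},
    {"offset": [0.008, 0, 0.0035], "rot": [0, 0, 0], "gripper": 0.1},
    {"offset": [0.007, 0, 0], "rot": [0, 0, 0], "gripper": 0.1},
    {"offset": [0, 0, 0], "rot": [0, 0, 0], "gripper": 0.1},
    {"offset": [0, 0, 0], "rot": [0, 0, 0], "gripper": 0.1},
  ],
)

```text
time: 20.3
position: [0.3903, 0.326, 0.0305]
tool_rot: [3.054, 0.736, -0.0]
ft_force: [0.4, -0.5, -1.0]
grip_width: 0.203
```

```bash
cat > look.py <<'E'
from h import *
import sys
k=sys.argv[1]
d=get("wrist",f"w{k}.png"); s=ctrl.get_state(); print(round(s["grip_width"],3),np.round(s["position"],4),np.round(s["tool_rot"],3),np.round(s["ft_force"],2),np.round(s["torque"],2),s["time"]); np.save(f"w{k}.npy",d,allow_pickle=True)
d=get("scene"); np.save(f"s{k}.npy",d,allow_pickle=True)
a=cv2.resize(d["img"][120:220,200:300],None,fx=5,fy=5,interpolation=cv2.INTER_CUBIC)
d=get("top"); np.save(f"t{k}.npy",d,allow_pickle=True)
b=cv2.resize(d["img"][115:215,135:235],None,fx=5,fy=5,interpolation=cv2.INTER_CUBIC)
cv2.imwrite(f"pics/s{k}c.png",a[:,:,::-1]); cv2.imwrite(f"pics/t{k}c.png",b[:,:,::-1])
E
python3 look.py 17
```

```text
0.201 [0.3902 0.326  0.0305] [ 3.054  0.736 -0.   ] [ 0.97  0.26 -1.31] [-0.16  0.24 -0.01] 20.35
```

View pics/s17c.png

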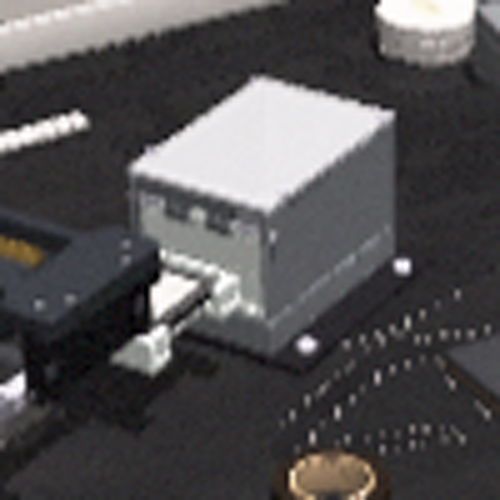

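View pics/t17c.png

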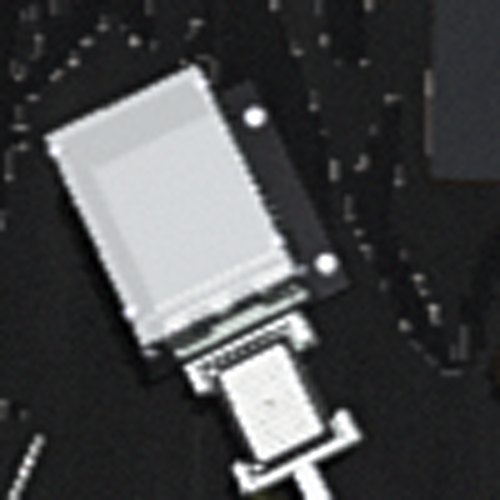

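```bash
python3 - <<'E'
from h import *
d=np.load("t17.npy",allow_pickle=True).item()
f=lambda p:np.array(p)/5+[135,115]
y=np.radians(27.1);u=np.array([np.cos(y),np.sin(y)]);l=np.array([-u[1],u[0]]);H=np.array([.3902,.326])
def sh(n,p,z):
    W=cast(d,f(p),z)[:,:2]-H; print(n,z,np.c_[W@u,W@l].round(4).tolist(),"mid",np.r_[(W@u).mean(),(W@l).mean()].round(4))
sh("nose",[[187,372],[298,318]],.0545); sh("tail",[[245,489],[358,432]],.0545); sh("dot",[[268,404]],.0515)
for z in(.031,.036,.045): sh("strip",[[178,355],[308,292]],z)
sh("roof front",[[140,345],[292,270]],.089); sh("roof rear",[[50,137],[198,68]],.089)
d=np.load("s17.npy",allow_pickle=True).item()
f=lambda p:np.array(p)/5+[200,120]
sh("S nose right",[[240,290]],.0545);sh("S noseleft",[[165,255]],.0545); sh("S rooffront",[[132,168],[270,215]],.089); sh("S roofrear",[[260,75],[396,112]],.089)
sh("S front edges sill",[[265,322],[140,290]],.031)
E
python3 - <<'E'
import cv2,numpy as np
d=np.load("s17.npy",allow_pickle=True).item()
cv2.imwrite("pics/s17z.png",cv2.resize(d["img"][145:200,215:265,::-1],None,fx=11,fy=10,interpolation=cv2.INTER_CUBIC))
E
```

```text
nose 0.0545 [[0.173, 0.0301], [0.173, -0.0317]] mid [ 0.173  -0.0008]
tail 0.0545 [[0.1064, 0.0288], [0.1072, -0.0341]] mid [ 0.1068 -0.0027]
dot 0.0515 [[0.1406, 0.0008]] mid [0.1406 0.0008]
strip 0.031 [[0.1883, 0.0343], [0.1884, -0.0402]] mid [ 0.1883 -0.0029]
strip 0.036 [[0.1872, 0.0335], [0.1872, -0.0405]] mid [ 0.1872 -0.0035]
strip 0.045 [[0.1851, 0.0321], [0.1851, -0.0412]] mid [ 0.1851 -0.0046]
roof front 0.089 [[0.1874, 0.0397], [0.1882, -0.0422]] mid [ 0.1878 -0.0012]
roof rear 0.089 [[0.3015, 0.0365], [0.3009, -0.0435]] mid [ 0.3012 -0.0035]
S nose right 0.0545 [[0.1656, -0.0393]] mid [ 0.1656 -0.0393]
S noseleft 0.0545 [[0.1742, 0.0105]] mid [0.1742 0.0105]
S rooffront 0.089 [[0.1867, 0.037], [0.1823, -0.0464]] mid [ 0.1845 -0.0047]
S roofrear 0.089 [[0.304, 0.041], [0.3038, -0.0416]] mid [ 3.039e-01 -3.000e-04]
S front edges sill 0.031 [[0.1793, -0.0436], [0.1724, 0.0258]] mid [ 0.1759 -0.0089]
```

View pics/s17z.png

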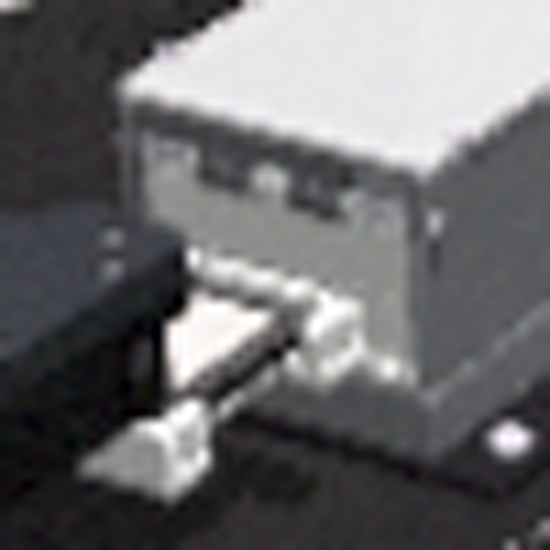

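Emit:
carry_out(
  rows=[
    {"offset": [0.007, 0.0015, 0], "rot": [0, 0, 0], "gripper": 0.1},
    {"offset": [0.009, 0, 0], "rot": [0, 0, 0], "gripper": 0.1},
    {"offset": [0.009, 0, 0], "rot": [0, 0, 0], "gripper": 0.1},
    {"offset": [0.009, 0, 0], "rot": [0, 0, 0], "gripper": 0.1},
    {"offset": [0.008, 0, 0], "rot": [0, 0, 0], "gripper": 0.1},
    {"offset": [0, 0, 0], "rot": [0, 0, 0], "gripper": 0.1},
  ],
)

```text
time: 21.2
position: [0.4293, 0.3442, 0.0304]
tool_rot: [3.054, 0.736, 0.002]
ft_force: [-0.1, -0.4, -4.0]
grip_width: 0.202
```

```bash
python3 look.py 18
python3 - <<'E'
import cv2,numpy as np
d=np.load("s18.npy",allow_pickle=True).item()
cv2.imwrite("pics/s18z.png",cv2.resize(d["img"][145:200,215:265,::-1],None,fx=11,fy=10,interpolation=cv2.INTER_CUBIC))
E
```

```text
0.205 [0.4289 0.344  0.0304] [3.054e+00 7.360e-01 1.000e-03] [ 0.11  0.02 -3.14] [-0.28  0.58 -0.  ] 21.25
```

View pics/s18z.png

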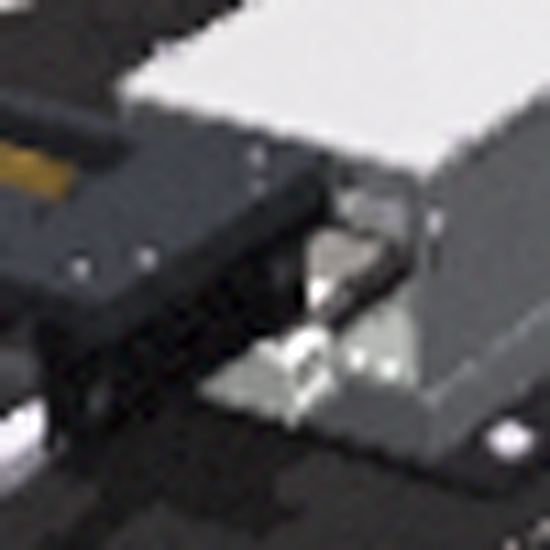

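View pics/t18c.png

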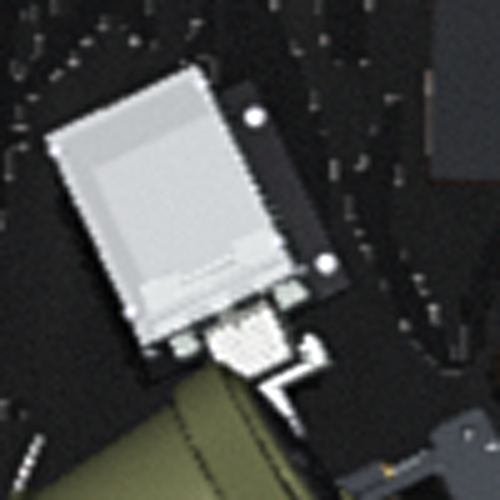

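Emit:
carry_out(
  rows=[
    {"offset": [0.008, 0, 0], "rot": [0, 0, 0], "gripper": 0.1},
    {"offset": [0.009, 0, 0], "rot": [0, 0, 0], "gripper": 0.1},
    {"offset": [0.009, 0, 0], "rot": [0, 0, 0], "gripper": 0.1},
    {"offset": [0.009, 0, 0], "rot": [0, 0, 0], "gripper": 0.1},
    {"offset": [0.007, 0, 0], "rot": [0, 0, 0], "gripper": 0.1},
    {"offset": [0, 0, 0], "rot": [0, 0, 0], "gripper": 0.1},
    {"offset": [0, 0, 0], "rot": [0, 0, 0], "gripper": 0.1},
  ],
)

```text
time: 22.22
position: [0.466, 0.3633, 0.0305]
tool_rot: [-3.054, -0.736, -0.001]
ft_force: [0.8, 0.6, -4.9]
grip_width: 0.201
```

```bash
python3 look.py 19
```

```text
0.203 [0.4658 0.3632 0.0305] [-3.054e+00 -7.360e-01 -1.000e-03] [ 0.33  0.83 -4.71] [-0.1   0.37 -0.  ] 22.275
```

View pics/w19.png

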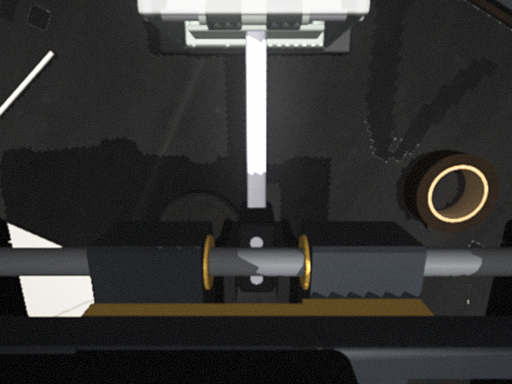

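View pics/t19c.png

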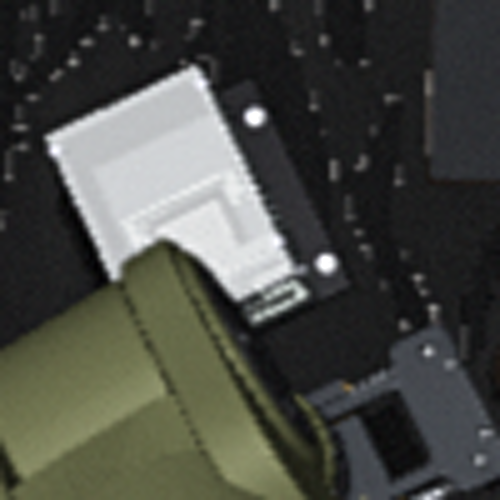

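View pics/s19c.png

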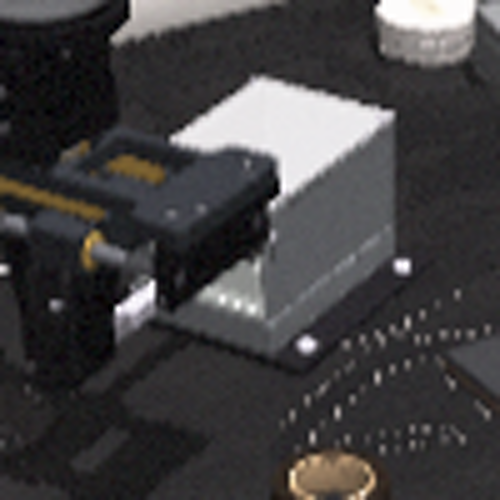

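Run:
```python
from h import *
d=np.load("w19.npy",allow_pickle=True).item()
cv2.imwrite("pics/w19c.png",cv2.resize(d["img"][0:70,120:390,::-1],None,fx=2.9,fy=6,interpolation=cv2.INTER_CUBIC))
y=np.radians(27.1);u=np.array([np.cos(y),np.sin(y)]);l=np.array([-u[1],u[0]]);H=np.array([.4658,.3632])
def sh(n,p,z):
    W=cast(d,p,z)[:,:2]-H; print(n,z,np.c_[W@u,W@l].round(4).tolist())
sh("roof",[[138,14],[368,14]],.089); sh("lower",[[186,46],[325,46],[256,53]],.031); sh("stemstart/handle dots",[[257,242],[257,280]],.0375+.042)
```

```text
roof 0.089 [[0.1028, 0.0402], [0.1029, -0.0404]]
lower 0.031 [[0.103, 0.0361], [0.1031, -0.0379], [0.0996, -0.0011]]
stemstart/handle dots 0.0795 [[0.012, -0.0017], [-0.0075, -0.0017]]
```

View pics/w19c.png

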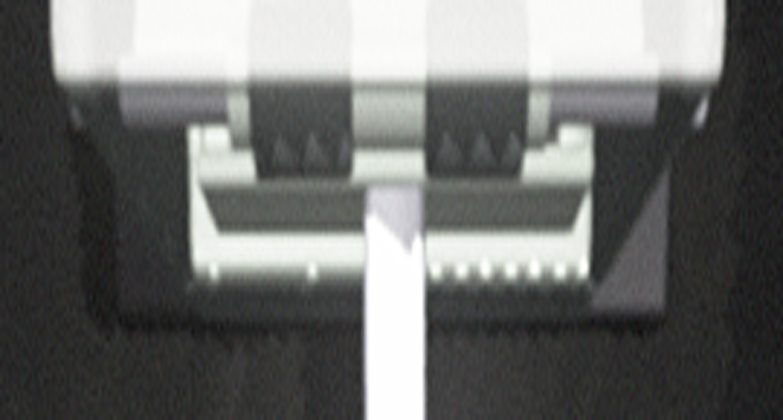

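Emit:
carry_out(
  rows=[
    {"offset": [0.008, 0, 0], "rot": [0, 0, 0], "gripper": 0.1},
    {"offset": [0.009, 0, 0], "rot": [0, 0, 0], "gripper": 0.1},
    {"offset": [0.009, 0, 0], "rot": [0, 0, 0], "gripper": 0.1},
    {"offset": [0.007, 0, 0], "rot": [0, 0, 0], "gripper": 0.1},
    {"offset": [0, 0, 0], "rot": [0, 0, 0], "gripper": 0.1},
    {"offset": [0, 0, 0], "rot": [0, 0, 0], "gripper": 0.1},
  ],
)

```text
time: 23.12
position: [0.4958, 0.3782, 0.0306]
tool_rot: [-3.054, -0.736, -0.002]
ft_force: [1.9, 0.7, -4.6]
grip_width: 0.203
```

```bash
python3 look.py 20;  python3 - <<'E'
from h import *
d=np.load("w20.npy",allow_pickle=True).item()
cv2.imwrite("pics/w20c.png",cv2.resize(d["img"][0:200,100:400,::-1],None,fx=2.6,fy=2.6,interpolation=cv2.INTER_CUBIC))
E
```

```text
0.206 [0.4956 0.3782 0.0306] [-3.054e+00 -7.360e-01 -2.000e-03] [ 1.6   1.08 -4.08] [-0.12  0.14 -0.01] 23.175
```

View pics/w20c.png

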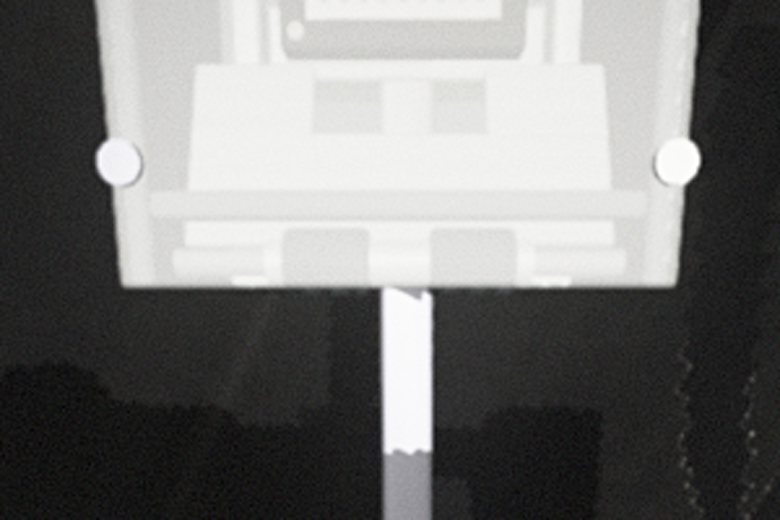

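View pics/t20c.png

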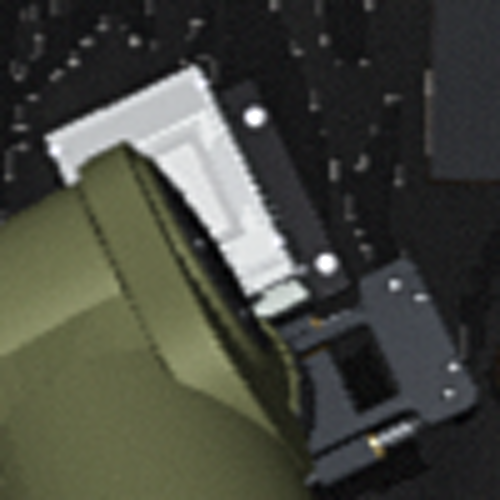

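Emit:
carry_out(
  rows=[
    {"offset": [0, -0.001, 0.003], "rot": [0, 0, 0], "gripper": 0.1},
    {"offset": [0, 0, 0.003], "rot": [0, 0, 0], "gripper": 0.1},
    {"offset": [0, 0, 0.003], "rot": [0, 0, 0], "gripper": 0.1},
    {"offset": [0, 0, 0], "rot": [0, 0, 0], "gripper": 0.1},
    {"offset": [0, 0, 0], "rot": [0, 0, 0], "gripper": 0.1},
  ],
)

```text
time: 23.9
position: [0.4949, 0.3792, 0.0218]
tool_rot: [-3.054, -0.736, -0.001]
ft_force: [-0.2, 0.5, -0.9]
grip_width: 0.203
```

Emit:
carry_out(
  rows=[
    {"offset": [0, 0, 0.0015], "rot": [0, 0, 0], "gripper": 0.1},
    {"offset": [0, 0, 0], "rot": [0, 0, 0], "gripper": 0.1},
  ],
)

```text
time: 24.15
position: [0.495, 0.3792, 0.0203]
tool_rot: [-3.054, -0.736, -0.001]
ft_force: [0.0, -0.6, -0.4]
grip_width: 0.203
```

Emit:
carry_out(
  rows=[
    {"offset": [0, 0, 0.001], "rot": [0, 0, 0], "gripper": 0.1},
    {"offset": [0, 0, 0], "rot": [0, 0, 0], "gripper": 0.1},
  ],
)

```text
time: 24.4
position: [0.4949, 0.3792, 0.0193]
tool_rot: [-3.054, -0.736, -0.001]
ft_force: [-1.3, -1.3, 1.3]
grip_width: 0.203
```

```bash
python3 look.py 21;  python3 - <<'E'
from h import *
d=np.load("w21.npy",allow_pickle=True).item()
cv2.imwrite("pics/w21c.png",cv2.resize(d["img"][0:200,100:400,::-1],None,fx=2.6,fy=2.6,interpolation=cv2.INTER_CUBIC))
E
```

```text
0.208 [0.4949 0.3792 0.0194] [-3.054e+00 -7.360e-01 -1.000e-03] [-1.34 -0.55  0.63] [-0.05  0.15 -0.02] 24.45
```

View pics/w21c.png

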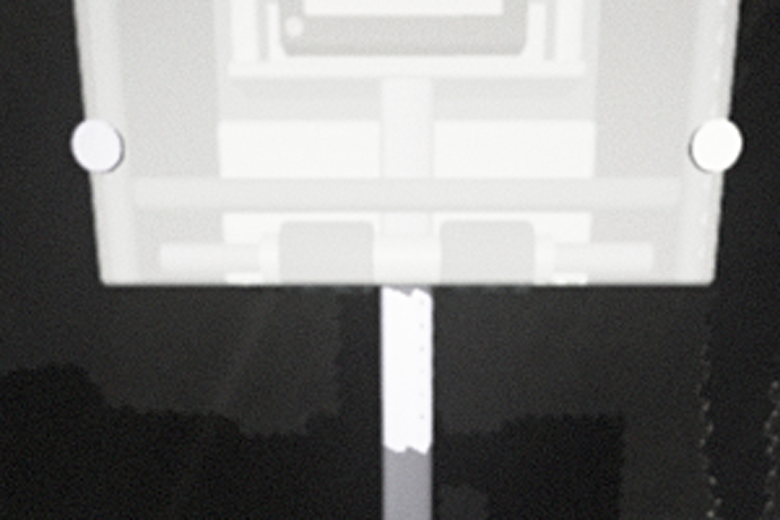

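View pics/s21c.png

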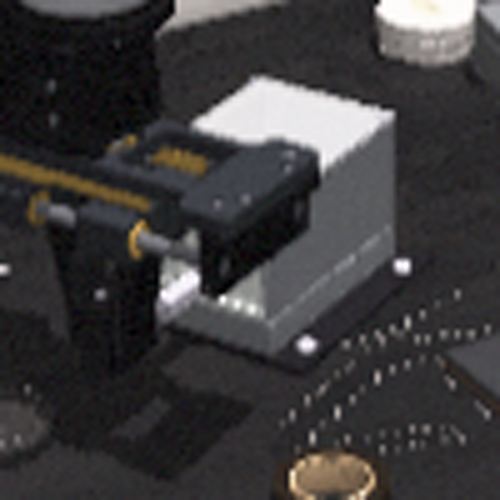

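Run:
```python
from h import *
d=np.load("w21.npy",allow_pickle=True).item()
y=np.radians(27.1);u=np.array([np.cos(y),np.sin(y)]);l=np.array([-u[1],u[0]]);H=np.array([.4949,.3792])
f=lambda p:np.array(p)/2.6+[100,0]
def sh(n,p,z):
    W=cast(d,f(p),z)[:,:2]-H; print(n,z,np.c_[W@u,W@l].round(4).tolist())
sh("roof front",[[103,284],[713,284]],.089); sh("sill inner",[[218,121],[596,121]],.031)
sh("pan tail outer top",[[228,76],[585,76]],.0425);sh("pan tail inner top",[[232,62],[582,62]],.0425)
sh("handle",[[(257-100)*2.6,242*2.6],[(257-100)*2.6,280*2.6]],.067)
```

```text
roof front 0.089 [[0.0703, 0.0387], [0.0704, -0.0417]]
sill inner 0.031 [[0.1005, 0.0349], [0.1006, -0.0377]]
pan tail outer top 0.0425 [[0.1057, 0.0302], [0.1058, -0.0328]]
pan tail inner top 0.0425 [[0.108, 0.0294], [0.1081, -0.0321]]
handle 0.067 [[0.0111, -0.0016], [-0.0085, -0.0017]]
```

Emit:
carry_out(
  rows=[
    {"offset": [0, 0, 0.001], "rot": [0, 0, 0], "gripper": 0.1},
    {"offset": [0, 0, 0], "rot": [0, 0, 0], "gripper": 0.1},
    {"offset": [0, 0, 0], "rot": [0, 0, 0], "gripper": 0.1},
  ],
)

```text
time: 24.92
position: [0.4947, 0.3791, 0.0183]
tool_rot: [-3.054, -0.736, -0.0]
ft_force: [-2.6, -0.8, 3.9]
grip_width: 0.204
```

Run:
```python
from h import *
for i in range(3):
    get("top"); s=ctrl.get_state(); print(np.round(s["ft_force"],2),np.round(s["torque"],2),np.round(s["position"],4))
```

```text
[-2.2  -1.59  1.82] [-0.06  0.15 -0.02] [0.4948 0.3791 0.0183]
[-2.49 -0.95  3.21] [-0.12  0.05 -0.03] [0.4947 0.3791 0.0182]
[-1.87 -0.64  2.07] [-0.05  0.19 -0.06] [0.4947 0.3791 0.0182]
```

Emit:
carry_out(
  rows=[
    {"offset": [0, 0, 0], "rot": [0, 0, 0], "gripper": 0.25},
    {"offset": [0, 0, 0], "rot": [0, 0, 0], "gripper": 0.35},
    {"offset": [0, 0, 0], "rot": [0, 0, 0], "gripper": 0.45},
    {"offset": [0, 0, 0], "rot": [0, 0, 0], "gripper": 0.45},
    {"offset": [0, 0, 0], "rot": [0, 0, 0], "gripper": 0.45},
  ],
)

```text
time: 25.7
position: [0.4948, 0.379, 0.018]
tool_rot: [3.054, 0.736, 0.0]
ft_force: [-0.3, 0.7, 0.4]
grip_width: 0.445
```

```bash
python3 look.py 22;  python3 - <<'E'
from h import *
d=np.load("w22.npy",allow_pickle=True).item()
cv2.imwrite("pics/w22c.png",cv2.resize(d["img"][0:310,100:400,::-1],None,fx=2.2,fy=1.9,interpolation=cv2.INTER_CUBIC))
E
```

```text
0.445 [0.4948 0.379  0.0181] [-3.054 -0.736 -0.   ] [-0.89  0.16  0.28] [-0.09  0.15 -0.01] 25.75
```

View pics/w22c.png

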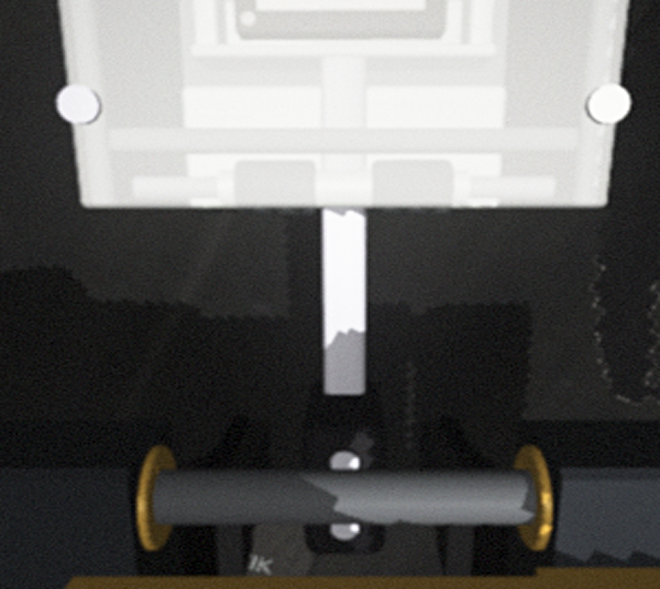

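Released and seated straight. Now I retreat upward and back.

Emit:
carry_out(
  rows=[
    {"offset": [0, 0, -0.01], "rot": [0, 0, 0], "gripper": 0.45},
    {"offset": [0, 0, -0.02], "rot": [0, 0, 0], "gripper": 0.45},
    {"offset": [0, 0, -0.04], "rot": [0, 0, 0], "gripper": 0.45},
    {"offset": [0, 0, -0.05], "rot": [0, 0, 0], "gripper": 0.45},
    {"offset": [-0.03, 0, -0.03], "rot": [0, 0, 0], "gripper": 0.45},
    {"offset": [-0.04, 0.03, 0], "rot": [0, 0, 0], "gripper": 0.45},
    {"offset": [-0.02, 0.05, 0], "rot": [0, 0, 0], "gripper": 0.45},
    {"offset": [0, 0, 0], "rot": [0, 0, 0], "gripper": 0.45},
  ],
)

```text
time: 26.85
position: [0.4527, 0.2622, 0.1704]
tool_rot: [-3.056, -0.725, -0.004]
ft_force: [-0.1, 1.3, -0.0]
grip_width: 0.451
```

```bash
python3 look.py 23;  python3 - <<'E'
from h import *
d=np.load("t23.npy",allow_pickle=True).item()
cv2.imwrite("pics/t23d.png",cv2.resize(d["img"][110:250,130:290,::-1],None,fx=4.5,fy=4,interpolation=cv2.INTER_CUBIC))
d=np.load("s23.npy",allow_pickle=True).item()
cv2.imwrite("pics/s23d.png",cv2.resize(d["img"][120:230,170:290,::-1],None,fx=6,fy=5,interpolation=cv2.INTER_CUBIC))
E
```

```text
0.452 [0.4521 0.2652 0.1701] [-3.053 -0.73  -0.004] [-1.03  1.03 -0.02] [-0.05  0.18  0.02] 26.9
```

View pics/t23d.png

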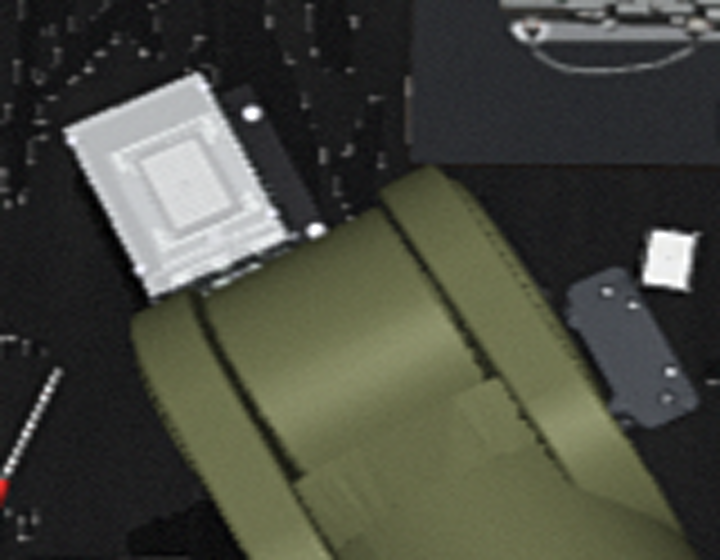

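View pics/s23d.png

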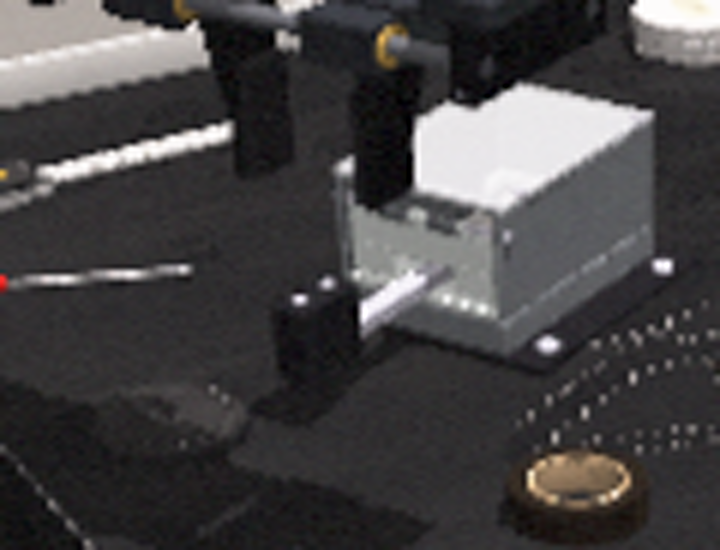

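View pics/w23.png

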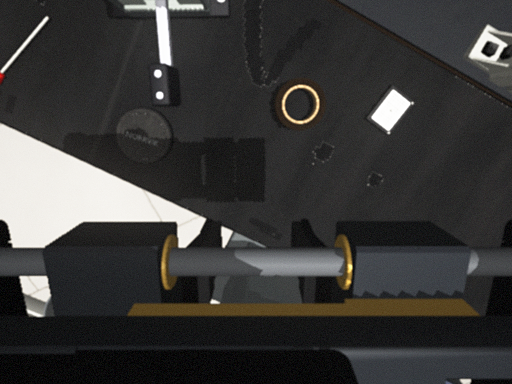

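Run:
```python
from h import *
d=np.load("t23.npy",allow_pickle=True).item()
f=lambda p:np.array(p)/[4.5,4]+[130,110]
y=np.radians(27.1);u=np.array([np.cos(y),np.sin(y)]);l=np.array([-u[1],u[0]]);S=np.array([.6215,.4425])
for n,p,z in(("dot",[[185,185]],.039),("sheet corners",[[140,158],[195,133],[230,212],[177,236]],.039),("roof",[[65,130],[205,73],[290,235],[152,300]],.089)):
    W=cast(d,f(p),z)[:,:2]-S; print(n,np.c_[W@u,W@l].round(4).tolist())
# bystanders: before/after in wrist
d0=np.load("w23.npy",allow_pickle=True).item(); a=cast(d0,[[144,135]],.012); b=cast(d0,[[300,104]],.019); print(a.round(3),b.round(3))
t=np.load("t8.npy",allow_pickle=True).item(); print(cast(t,[[191,228]],.012).round(3),cast(t,[[244,188]],.019).round(3))
```

```text
dot [[-0.0022, 0.001]]
sheet corners [[0.0256, 0.0168], [0.0266, -0.0186], [-0.0299, -0.0148], [-0.0307, 0.0191]]
roof [[0.0429, 0.0395], [0.0417, -0.0444], [-0.0714, -0.043], [-0.0746, 0.0407]]
[[0.438 0.389 0.012]] [[0.541 0.255 0.019]]
[[0.435 0.389 0.012]] [[0.541 0.253 0.019]]
```

Run:
```python
from bench import workorder
print(workorder.close_job())
```

```text
the job is handed in; nothing more can be done
None
```

The target is in the carrier's pocket, and the carrier is seated in the enclosure with the flap shut over the stem and the handle outside. I handed the job in at about 27 s of the 67 s. No verdict is reported, so what follows rests on my own last checks.

**Last checks that agreed:**
- **Carrier:** just before I let go, the pan measured within about 1 mm of the seat's centre along x and y. It was lowered until it made light contact, about 3–4 N. It looked straight and level, but I did not measure its height after letting go.
- **Target:** through the clear roof it lies in the pocket, with its centre about 2 mm from the seat's centre.
- **Flap:** it looks shut in the scene view; I did not measure its angle.
- **Lens cap and tape roll:** both are within about 3 mm of where they were.
- **Gripper:** it is clear of everything, at a reading of z = 0.17 m.

**What disagreed:**
- **Height reading:** the fingertips stood roughly 16 mm higher than the TCP reading says, by my estimate from the pictures. My first attempt therefore closed above the plate without touching it. I then went down in small steps and took heights from that contact-free calibration.
- **Enclosure position:** estimates from the top and scene cameras differed by up to about 4 mm sideways. I settled it with the wrist camera at the mouth.

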